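Nip up the fruit mill's loose bearing-cap screw

ROBOT

A 7-joint arm with a two-finger parallel gripper is mounted at the origin on the work surface. World frame = base frame: x ahead of the robot, y to its left, z up, the work surface at z = 0. Lengths are in m, angles in rad, forces in N, time in s.
With the tool pointing down it reaches from about 0.4 to 0.85 m from the base axis. Payload 10.4 kg.
Tool frame: the origin (TCP) lies between the finger pads; the fingertips stand manip.finger_overhang ahead of it and the grasp point (between the pads) lies 11 mm behind it (manip.finger_overhang is the distance from the TCP to the fingertips, in m); x points along the fingers, z is the direction in which the jaws open and shut, and the axes are right-handed (so a half turn about x gives the same grasp; the last joint's range is limited). The gripper opens to 85 mm and grips with 20 to 120 N. Pads are 22 mm wide; open, the fingers measure 114 mm over their backs; the gripper's body (76 mm by 85 mm) begins 54 mm behind the grasp point. The pads swing forward as they close: fully open they stand 13 mm farther back than shut.
Start: joints at [-1.274, 0.332, -0.065, 1.46, 0.022, 1.35, -0.088], TCP at [0.196, 0.593, 0.239] pointing down, gripper open.
Joint ranges: [-2.6, 2.6], [-0.5, 2.12], [-1.47, 1.34], [0.16, 2.42], [-1.27, 4.41], [0.06, 2.06], [-2.6, 2.6]. Speed limits (rad/s): [2.22, 2.22, 2.79, 2.79, 3.14, 3.14, 3.14].

INTERFACE

Orientations are given as a unit quaternion [x, y, z, w].
In Python, from workcell import get_obs, camera, workorder, manip gives the robot as it stands. The module is installed in compiled form; this text tells all that it offers.
- The arm moves only by the tool play_rows, never from a script. Its argument "increments" is text: rows parted by semicolons, each of 4 numbers parted by spaces: the shift along the tool's x, y, z in m, then the turn about the tool's x in rad. A call has 1 to 20 rows; each row shifts and turns the pose as measured when the row begins, along the tool's axes as they then stand; what a row does not reach is not made up. A row lasts 1/10 s, in which the tool goes at most 50 mm and 8.59 degrees, less where a joint would pass 70% of its speed; a pose out of reach is approached as far as the arm can. A call is refused whole if a number of a shift passes 0.05 or a number of a turn 0.15, either way. A call with a gripper value outside its range is refused whole. "hand" is the gripper command: -1 is fully open, 1 is shut, values between are in proportion, set as the call begins (left out, the last holds). The fingers move at their own pace and stop on an object; "squeeze" is the grip in N (left out, the last holds). Time passes only in rows, so rows that do not move let the fingers close. It gives the time, the measured TCP pose, the force and the opening at its end, in the units of the state.
- get_obs(): the state, without advancing time (a new reading comes with each control period).
- camera(name): name is "scene" or "top" or "wrist"; returns a dict with "img" (400x640x3 uint8, blue, green, red), "fov_y" (degrees; the focal length in pixels is half the picture's height over the tangent of half this angle, whatever the lens; pixels are square), "cx", "cy" (the principal point, pixels), "distortion" ([k1, k2, p1, p2, k3] as OpenCV has them; the pictures are not rectified), "R" (3x3) and "t" (3): a world point X has camera coordinates R X + t; the wrist camera has in their place "tool_from_camera" (4x4, takes a point from camera to tool coordinates, whose origin is the TCP and whose axes are the tool frame's). Camera axes: x right, y down, z forward; pixel columns grow to the right and rows downward; lengths in m; the calibration is good to about 2 mm. A picture is of the moment at which its call begins: read the wrist's pose just before it. There is no depth.
- workorder.hand_in(): hands the job in, once; it reports no verdict.
The state is a dict: "clock": time; "joint_pos": joint angles; "joint_velocities": joint speeds; "tau": joint torques, N m; "position": TCP position; "ee_rot": TCP orientation; "ft_force": force on the tool from outside, world axes, zero at the start; "torque": the same for the moment, N m; "grip_width": opening from 0.0 (shut) to 1.0 (fully open).
Only numpy, scipy, OpenCV 4.12 (cv2) and the standard library are available. Lean on these libraries where they do the work, as an engineer would, in place of code of your own. Each camera call takes 0.05 s, during which the arm holds its last target.

TASK

The bearing-cap screw at the plain end of the fruit mill (the end without gears) has worked loose: take the thicker, 14 mm T-handle hex key from the rack, feel it down into the sunken screw, pressing only lightly and turning it until it drops fully into the socket, and tighten the screw clockwise until it comes up solid, no harder. Then draw the key out and hang it upright back in its own hole in the rack. Leave the thinner key, the bottle, the glass and the parts tray as they are.

Things in the scene. Friction and masses are not known exactly. Their poses are not given: they have to be found in the camera images.
- mill: green two-roller fruit mill, hopper off, fixed. Base 270 x 260 mm; ribbed steel rollers along its y; at y = -100 and +100 mm a bearing cap, 230 x 50 mm, top 140 mm above the bench, with a 32 mm counterbore, 34 mm deep, straight down in its middle and a socket cap screw at the bottom. The +y end has two gears (its screw is tight); the -y end is plain. Origin: centre of the underside
- screw_head (a point): centre of the top face of the loose screw's head, 34 mm down the plain-end cap's counterbore, 106 mm above the bench. Head 24 mm across, black; hexagon socket 10 mm deep, straight down, about 3 degrees of play each way on the 14 mm key. This frame turns with the mill, not with the screw: how the hexagon stands is not known and differs each time. Over 35 N of pressing on its rim bruises it
- screw (a joint): turn of the loose screw in rad: 0 is fully home (a hard stop), -0.8 means 0.8 rad still to turn clockwise seen from above. Starts at -1.0 to -0.6, takes 0.1 to 0.25 N m to turn, stays where it is left and does not rise or sink. At the stop the torque climbs at once: 0.5 N m is tight, 1.5 N m too much. A key caught on the socket's rim can drag the screw round
- key14: 14 mm T-handle hex key, the thicker one, 0.34 to 0.55 kg. Origin: centre of its lower tip; z up the shank, x along the T-bar. Black steel hexagon shank 100 mm long, its last 3 mm tapered: these enter the socket at any angle, the rest only when the hexagons match. Collar 34 mm across at z = 100 to 106 mm. Hangs by the collar in a rack hole, tip 10 mm above the bench, x within 0.8 rad of world x
- key14_bar (a point): centre of the 14 mm key's T-bar, 132 mm above its tip: black coated steel, 100 mm long (x), 18 mm thick (y), 24 mm high (z); below it a neck 18 mm across and 14 mm high down to the collar
- key8: a thinner T-handle hex key (8 mm across flats, T-bar 76 mm long, otherwise the same lengths) in the other hole of the rack; not wanted, leave it there
- rack: grey steel key rack fixed to the bench, 90 x 226 mm, its top plate 10 mm thick with the top at 110 mm above the bench and open below. Two round 24 mm holes at y = +50 and y = -50 mm, 100 mm apart; one holds each key, either way round. Origin: centre of the underside, z up.
- rack_hole_a (a point): centre of the rack hole at the rack's +y, on the top face of the plate
- rack_hole_b (a point): centre of the rack hole at the rack's -y, on the top face of the plate
- bottle: bystander: green glass bottle, 72 mm across, 240 mm high, standing; origin at the centre of its underside
- glass: bystander: stemmed tasting glass, 68 mm across, 140 mm high, standing; origin at the centre of its foot
- tray: bystander: steel parts tray with a few screws, 110 x 150 mm, 28 mm high; origin at the centre of its underside
There are look-alikes about, which are no part of the job. What is shaped like the key14 but green or yellow is not meant.

How it is judged:
By the outcome, as a careful person would: the job done as asked, in the order asked, and still so for the second after the job is handed in, with the robot touching nothing.
It also fails if it takes over 67 s, if anything falls off the work surface, if the arm or the gripper's body presses on something with over 40 N, if the wrist force passes 120 N, or if a joint passes its speed limit or range.

## Working session

There is one attempt and no reset: what is moved stays moved. The work goes in short steps, Python scripts to look and compute and a tool call to move; the robot and the scene stay as the last step left them, time stands still between calls to the robot, and variables do not carry over. Pictures are saved under pics/ and viewed, and the job is handed in when it is done.

Besides the shell and the picture viewer there is one more tool, called after "Emit:" in YAML: its name, and indented under it one key for each argument. play_rows: Moves the arm, as the interface text tells. Its arguments: {"type":"object","properties":{"increments":{"type":"string"},"hand":{"type":"number"},"squeeze":{"type":"number"}},"required":["increments"]}

```bash
ls; mkdir -p pics
cat > h.py <<'E'
import numpy as np,cv2,json
from workcell import get_obs,camera,workorder,manip
def save(n,f):
    c=camera(n); cv2.imwrite(f'pics/{f}.png',c['img']); np.save(f'pics/{f}.npy',c,allow_pickle=True); return c
E
python3 - <<'E'
from h import *
print(manip.finger_overhang,[a for a in dir(manip) if a[0]!='_'])
o=get_obs();print({k:np.round(v,3).tolist() for k,v in o.items()})
for n in ['scene','top','wrist']:
    c=save(n,n+'0');print(n,c['fov_y'],c['cx'],c['cy'],c['distortion'],c.get('R'),c.get('t'),c.get('tool_from_camera'))
E
```

```text
pics
0.008 ['MotionError', 'finger_overhang']
{'clock': 0.0, 'joint_pos': [-1.274, 0.333, -0.065, 1.461, 0.022, 1.35, -0.089], 'joint_velocities': [-0.002, -0.0, 0.002, 0.0, 0.002, 0.001, -0.0], 'tau': [0.0, -62.545, 0.05, -39.161, 0.016, 0.01, -0.0], 'position': [0.196, 0.593, 0.238], 'ee_rot': [-0.414, 0.574, 0.414, 0.573], 'ft_force': [-0.793, 0.481, -0.932], 'torque': [0.008, -0.006, -0.019], 'grip_width': 0.999}
scene 53.246035213705696 315.3485648004843 197.26762407693377 [0.02589169 0.         0.         0.         0.        ] [[ 0.65824819  0.75258417 -0.018066  ]
 [ 0.51805705 -0.47026989 -0.71446703]
 [-0.54619247  0.46093741 -0.69943584]] [-0.29451872 -0.22258903  1.28855541] None
top 51.42116789272431 317.4342066163076 198.46842877023133 [0.01287249 0.         0.         0.         0.        ] [[ 0.00581812 -0.99997304  0.00448026]
 [-0.99791216 -0.00609421 -0.06429761]
 [ 0.06432318 -0.00409681 -0.99792071]] [-0.0744997   0.51988603  1.06714119] None
wrist 65.63825025352523 321.57827689690436 195.6264610141857 [-0.01519955  0.          0.          0.          0.        ] None None [[-8.23626698e-05 -3.15251633e-01  9.49008114e-01 -1.33721355e-01]
 [ 9.73774973e-04 -9.49007693e-01 -3.15251409e-01  8.01362938e-02]
 [ 9.99999522e-01  8.98155403e-04  3.85146958e-04 -8.49996716e-04]
 [ 0.00000000e+00  0.00000000e+00  0.00000000e+00  1.00000000e+00]]
```

View pics/scene0.png

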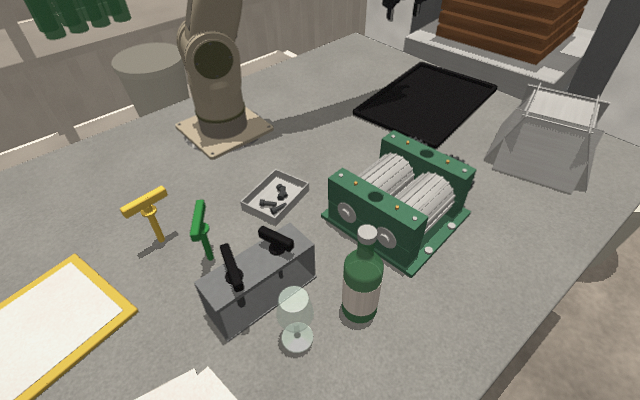

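View pics/top0.png

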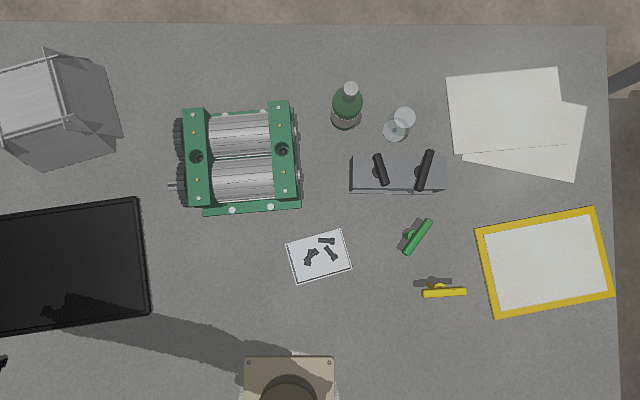

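View pics/wrist0.png

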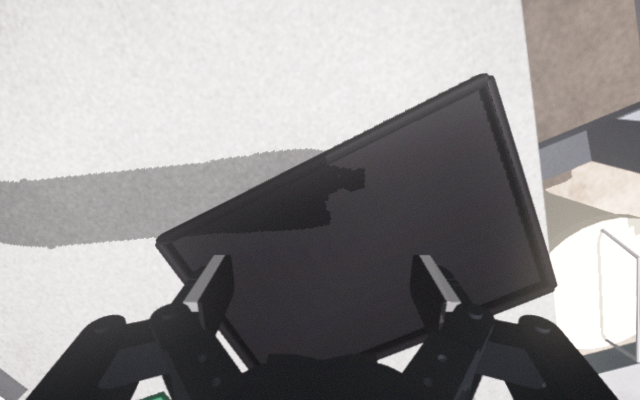

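```bash
cat >> h.py <<'E'
def K(c):
    f=200/np.tan(np.radians(c['fov_y'])/2); return np.array([[f,0,c['cx']],[0,f,c['cy']],[0,0,1]])
from scipy.spatial.transform import Rotation as Ro
def pose(c,o=None):
    if 'R' in c and c.get('R') is not None: return np.array(c['R']),np.array(c['t'])
    T=np.array(c['tool_from_camera']);Rt=Ro.from_quat(o['ee_rot']).as_matrix();p=np.array(o['position'])
    Rw=Rt@T[:3,:3];tw=Rt@T[:3,3]+p
    return Rw.T,-Rw.T@tw
def ray(c,uv,o=None):
    n=cv2.undistortPoints(np.array([[uv]],float),K(c),np.array(c['distortion']))[0,0]
    R,t=pose(c,o); return -R.T@t,R.T@np.array([n[0],n[1],1])
def onz(c,uv,z,o=None):
    C,d=ray(c,uv,o); return C+d*(z-C[2])/d[2]
def tri(rs):
    A=np.zeros((3,3));b=np.zeros(3)
    for C,d in rs:
        d=d/np.linalg.norm(d);P=np.eye(3)-np.outer(d,d);A+=P;b+=P@C
    return np.linalg.solve(A,b)
def proj(c,X,o=None):
    R,t=pose(c,o);return cv2.projectPoints(np.array(X,float).reshape(-1,1,3),cv2.Rodrigues(R)[0],t,K(c),np.array(c['distortion']))[0][:,0]
def crop(img,f,x0,y0,x1,y1,s):
    cv2.imwrite(f'pics/{f}.png',cv2.resize(img[y0:y1,x0:x1],None,fx=s,fy=s,interpolation=cv2.INTER_CUBIC))
def load(f): return np.load(f'pics/{f}.npy',allow_pickle=True).item()
E
python3 - <<'E'
from h import *
t=load('top0');s=load('scene0')
crop(t['img'],'t0a',340,140,460,200,6)
crop(s['img'],'s0a',190,210,330,340,5)
crop(t['img'],'t0b',165,90,315,220,5)
crop(s['img'],'s0b',310,120,490,280,4)
E
```

```text
(no output)
```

View pics/t0a.png

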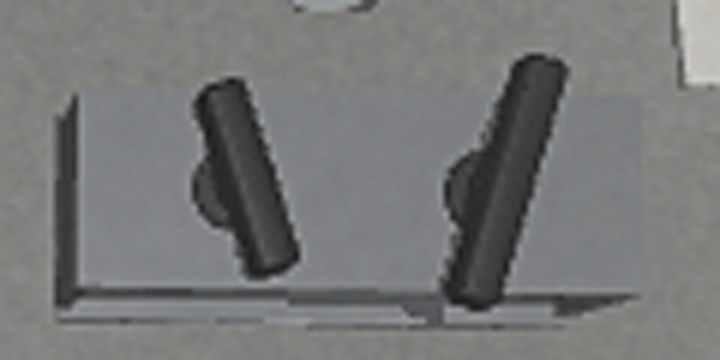

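View pics/s0a.png

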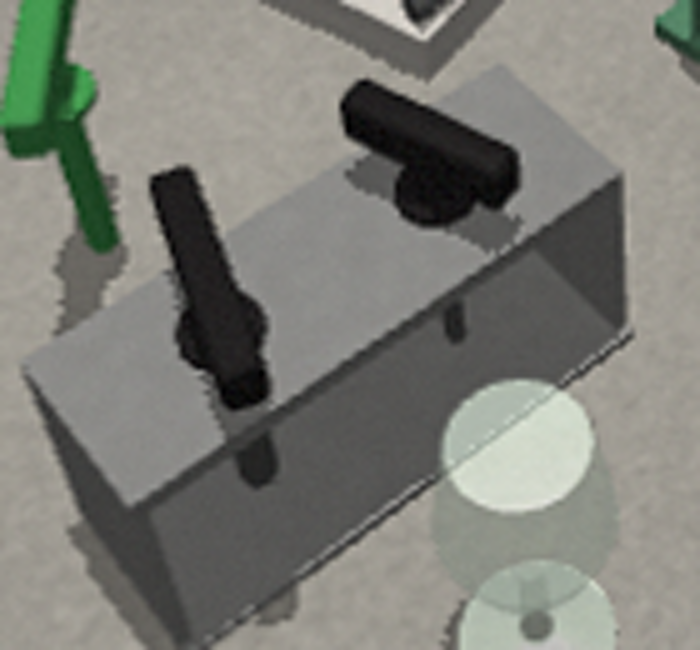

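View pics/t0b.png

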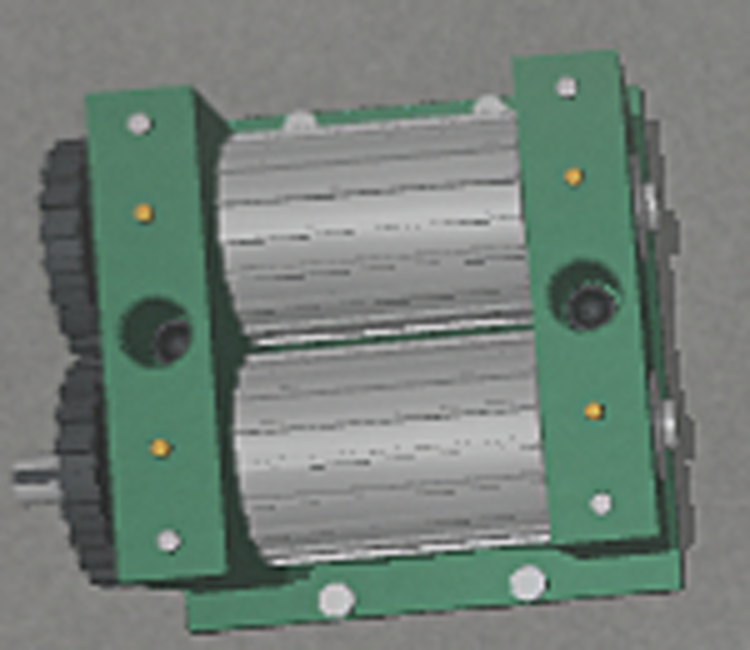

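View pics/s0b.png

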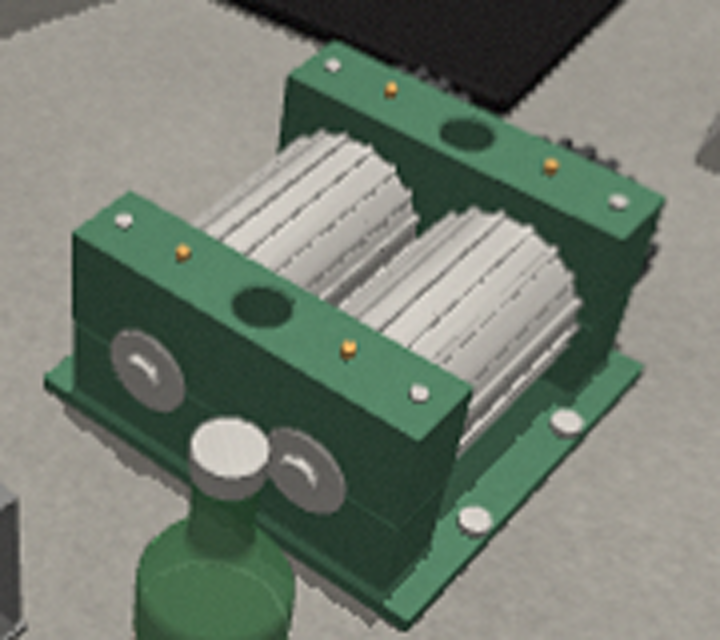

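Run:
```python
from h import *
t=load('top0');s=load('scene0')
def U(x,y,x0,y0,k): return (x0+x/k-.5+.5/k,y0+y/k-.5+.5/k)
for n,a,b in [('R',(540,62),(476,298)),('L',(222,90),(270,268))]:
    A=onz(t,U(*a,340,140,6),.154);B=onz(t,U(*b,340,140,6),.154)
    print(n,A,B,np.linalg.norm(A-B),(A+B)/2,np.arctan2(*(A-B)[[1,0]]))
# plate corners top: (78,95),(640,98),(636,290),(75,290)
P=[onz(t,U(*a,340,140,6),.110) for a in [(78,95),(642,97),(640,292),(75,290)]]
print(np.round(P,4)); c=np.mean(P,0);print(c)
P2=[onz(s,U(*a,190,210,5),.110) for a in [(500,65),(622,175),(132,505),(25,365)]]
print('scene',np.round(P2,4),np.mean(P2,0))
# mill caps corners z=.14
for nm,q in [('plain',[(513,57),(618,50),(660,535),(553,545)]),('gear',[(87,95),(193,87),(227,572),(118,580)])]:
    P=[onz(t,U(*a,165,90,5),.14) for a in q];print(nm,np.round(P,4),np.mean(P,0))
print('holes',onz(t,U(583,295,165,90,5),.14),onz(t,U(155,332,165,90,5),.14),'head',onz(t,U(590,306,165,90,5),.106))
P=[onz(s,U(*a,310,120,4),.14) for a in [(130,192),(75,235),(420,440),(470,390)]];print('scene plain',np.round(P,4),np.mean(P,0), onz(s,U(263,307,310,120,4),.14))
print('bottle top',onz(t,(351,88),.24),'foot', 'scene',onz(s,U(230,445,310,120,4),.24))
```

```text
R [ 0.62478838 -0.32774151  0.154     ] [ 0.53398805 -0.30239998  0.154     ] 0.09427031797317584 [ 0.57938821 -0.31507074  0.154     ] -0.27216530831180297
L [ 0.61324527 -0.20600669  0.154     ] [ 0.54497579 -0.22407651  0.154     ] 0.07062038915593771 [ 0.57911053 -0.2150416   0.154     ] 0.25875024995789786
[[ 0.6184 -0.1548  0.11  ]
 [ 0.619  -0.3805  0.11  ]
 [ 0.5407 -0.3787  0.11  ]
 [ 0.5401 -0.1537  0.11  ]]
[ 0.57954928 -0.26691895  0.11      ]
scene [[ 0.5444 -0.1545  0.11  ]
 [ 0.6236 -0.1551  0.11  ]
 [ 0.6197 -0.3783  0.11  ]
 [ 0.5431 -0.3779  0.11  ]] [ 0.58270077 -0.26644259  0.11      ]
plain [[ 0.7407  0.0482  0.14  ]
 [ 0.7444 -0.001   0.14  ]
 [ 0.5164 -0.0227  0.14  ]
 [ 0.5115  0.0267  0.14  ]] [0.62825176 0.01283083 0.14      ]
gear [[0.7209 0.2469 0.14  ]
 [0.7252 0.1976 0.14  ]
 [0.4981 0.1768 0.14  ]
 [0.4941 0.2268 0.14  ]] [0.60957724 0.21201512 0.14      ]
holes [0.62826627 0.01418219 0.14      ] [0.6094805  0.21260005 0.14      ] head [0.62923617 0.0136265  0.106     ]
scene plain [[ 0.5148  0.0266  0.14  ]
 [ 0.5209 -0.022   0.14  ]
 [ 0.746   0.0009  0.14  ]
 [ 0.7416  0.0457  0.14  ]] [0.63079725 0.01280375 0.14      ] [0.63093842 0.0130835  0.14      ]
bottle top [ 0.7395341  -0.13982626  0.24      ] foot scene [ 0.74088059 -0.13852121  0.24      ]
```

```bash
cat >> h.py <<'E'
def st():
    o=get_obs();M=Ro.from_quat(o['ee_rot']).as_matrix()
    print('clk %.2f'%o['clock'],'p',np.round(o['position'],4),'x',np.round(M[:,0],4),'y',np.round(M[:,1],4),'z',np.round(M[:,2],4),'F',np.round(o['ft_force'],2),'T',np.round(o['torque'],3),'g',round(float(o['grip_width']),3),'j',np.round(o['joint_pos'],3))
    return o,M
def yaw(M): return np.arctan2(M[1,1],M[0,1])  # heading of tool y
def goto(p):
    o,M=st();d=M.T@(np.array(p)-o['position']);print('tool shift',np.round(d,4),'yaw',round(yaw(M),4));return d
E
python3 - <<'E'
from h import *
o,M=st();print(yaw(M))
E
```

```text
clk 0.15 p [0.1964 0.5931 0.2387] x [-3.e-04 -1.e-03 -1.e+00] y [-0.9493  0.3143 -0.    ] z [ 0.3143  0.9493 -0.0011] F [ 0.62 -1.12 -0.01] T [-0.056  0.004 -0.006] g 1.004 j [-1.274  0.333 -0.065  1.461  0.022  1.35  -0.088]
2.8218348482520996
```

Run:
```python
from h import *
goto([0.705,-0.012,0.235])
```

```text
clk 0.15 p [0.1964 0.5931 0.2387] x [-3.e-04 -1.e-03 -1.e+00] y [-0.9493  0.3143 -0.    ] z [ 0.3143  0.9493 -0.0011] F [ 0.62 -1.12 -0.01] T [-0.056  0.004 -0.006] g 1.004 j [-1.274  0.333 -0.065  1.461  0.022  1.35  -0.088]
tool shift [ 0.0042 -0.673  -0.4145] yaw 2.8218
```

Emit:
play_rows:
  increments: "0 -0.04 -0.025 0;0 -0.04 -0.025 0;0 -0.04 -0.025 0;0 -0.04 -0.025 0;0 -0.04 -0.025 0;0 -0.04 -0.025 0;0 -0.04 -0.025 0;0 -0.04 -0.025 0"

```text
clock: 0.95
position: [0.4395, 0.2975, 0.2354]
ee_rot: [-0.417, 0.572, 0.419, 0.569]
ft_force: [1.1, 1.4, -0.1]
grip_width: 0.998
```

Run:
```python
from h import *
goto([0.705,-0.012,0.235])
```

```text
clk 0.95 p [0.4395 0.2975 0.2354] x [-0.005  -0.0018 -1.    ] y [-0.9536  0.3011  0.0042] z [ 0.3011  0.9536 -0.0032] F [ 1.06  1.44 -0.12] T [ 0.048 -0.025 -0.029] g 0.998 j [-0.839  0.126  0.174  1.722 -0.024  1.301  0.605]
tool shift [-0.0004 -0.3464 -0.2152] yaw 2.8357
```

Emit:
play_rows:
  increments: "0 -0.04 -0.025 0;0 -0.04 -0.025 0;0 -0.04 -0.025 0;0 -0.04 -0.025 0;0 -0.04 -0.025 0;0 -0.04 -0.025 0;0 -0.04 -0.025 0;0 -0.03 -0.02 0;0 -0.02 -0.01 0;0 0 0 0;0 0 0 0"

```text
clock: 2.05
position: [0.7016, -0.0194, 0.2312]
ee_rot: [-0.416, 0.575, 0.416, 0.568]
ft_force: [0.0, 0.2, -0.6]
grip_width: 1.001
```

Run:
```python
from h import *
o,M=st(); goto([0.705,-0.012,0.18])
o=get_obs();c=camera('wrist');cv2.imwrite('pics/w1.png',c['img']);print(np.degrees(np.arccos(-M[2,0])))
```

```text
clk 2.05 p [ 0.7016 -0.0194  0.2312] x [-0.0083 -0.006  -0.9999] y [-0.9514  0.3079  0.0061] z [ 0.3078  0.9514 -0.0082] F [ 0.04  0.18 -0.62] T [0.018 0.024 0.019] g 1.001 j [-0.304  0.534  0.407  1.246 -0.199  1.409  1.343]
clk 2.05 p [ 0.7016 -0.0194  0.2312] x [-0.0083 -0.006  -0.9999] y [-0.9514  0.3079  0.0061] z [ 0.3078  0.9514 -0.0082] F [ 0.04  0.18 -0.62] T [0.018 0.024 0.019] g 1.001 j [-0.304  0.534  0.407  1.246 -0.199  1.409  1.343]
tool shift [ 0.0511 -0.0013  0.0085] yaw 2.8286
0.5873341428831503
```

View pics/w1.png

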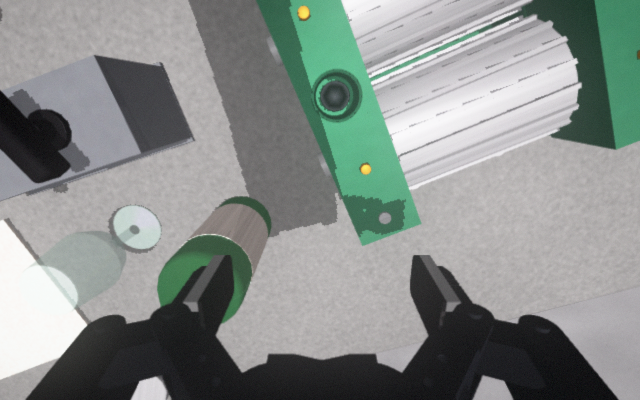

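Emit:
play_rows:
  increments: "0.02 0 0.004 0;0.02 0 0.004 0;0.012 0 0 0;0 0 0 0;0 0 0 0"

```text
clock: 2.6
position: [0.702, -0.0057, 0.1796]
ee_rot: [-0.417, 0.573, 0.419, 0.568]
ft_force: [-0.0, -0.3, -0.7]
grip_width: 1.002
```

Run:
```python
from h import *
o,M=st();c=camera('wrist');cv2.imwrite('pics/w2.png',c['img']);np.save('pics/w2.npy',dict(c=c,o=o),allow_pickle=True)
uv=proj(c,[[.629,.0135,.106]],o)[0];print(uv);u,v=uv.astype(int)
crop(c['img'],'w2c',max(u-50,0),max(v-50,0),u+50,v+50,6)
g=cv2.createCLAHE(4,(4,4)).apply(cv2.cvtColor(c['img'],cv2.COLOR_BGR2GRAY))
im=c['img'].astype(float);im=np.clip(im*4,0,255).astype(np.uint8)
crop(im,'w2d',max(u-30,0),max(v-30,0),u+30,v+30,10)
```

```text
clk 2.60 p [ 0.702  -0.0057  0.1796] x [-0.0068 -0.0029 -1.    ] y [-0.9535  0.3013  0.0056] z [ 0.3012  0.9535 -0.0048] F [-0.02 -0.25 -0.71] T [-0.027 -0.038  0.019] g 1.002 j [-0.319  0.56   0.393  1.316 -0.209  1.312  1.339]
[317.74982253 101.24046238]
```

View pics/w2c.png

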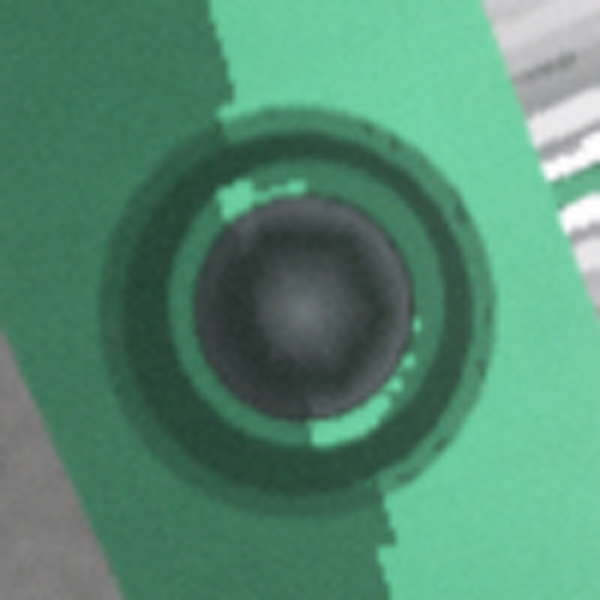

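View pics/w2d.png

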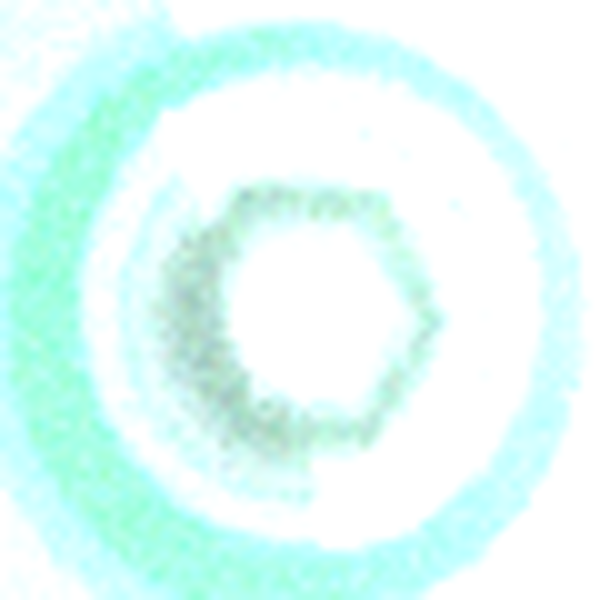

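Run:
```python
from h import *
o=get_obs();I=[camera('wrist')['img'].astype(float) for _ in range(8)];im=np.mean(I,0)
np.save('pics/w3.npy',dict(im=im,o=o),allow_pickle=True)
g=im.mean(2)[66:136,283:353]
big=cv2.resize(np.clip((g-20)*255/70,0,255).astype(np.uint8),None,fx=10,fy=10,interpolation=cv2.INTER_CUBIC)
cv2.imwrite('pics/w3.png',big);print(g[25:45:3,20:50:3].astype(int))
```

```text
[[ 65  61  60  54  58  58  58  59  64  87]
 [ 64  56  51  62  73  72  70  66  58  74]
 [ 61  51  53  70  86  88  87  74  61  63]
 [ 55  49  55  79  97 104  98  82  69  58]
 [ 58  49  51  77  94 108  98  81  69  56]
 [ 61  53  50  66  85  89  87  73  58  63]
 [ 63  57  50  54  68  71  71  65  57  76]]
```

View pics/w3.png

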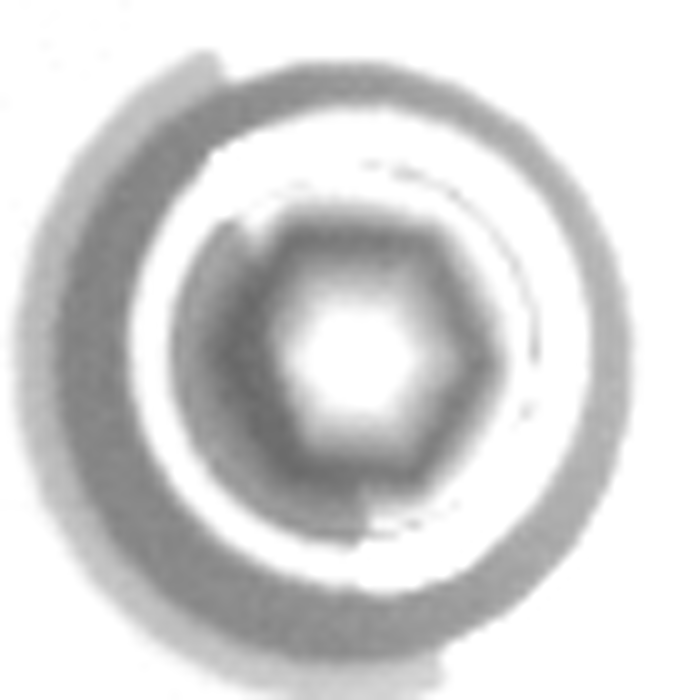

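Run:
```python
from h import *
d=np.load('pics/w3.npy',allow_pickle=True).item();o=d['o'];c=np.load('pics/w2.npy',allow_pickle=True).item()['c']
g=np.minimum(d['im'].mean(2),95).astype(np.float32);g=cv2.GaussianBlur(g,(0,0),.7)
gs=lambda uv:cv2.remap(g,uv[:,0].astype(np.float32).reshape(-1,1),uv[:,1].astype(np.float32).reshape(-1,1),cv2.INTER_CUBIC)[:,0]
def hexp(cx,cy,r,th,n=24):
    a=th+np.arange(7)*np.pi/3;V=np.c_[cx+r*np.cos(a),cy+r*np.sin(a)]
    P=np.concatenate([V[i]+(V[i+1]-V[i])*np.linspace(0.02,.98,n)[:,None] for i in range(6)])
    return np.c_[P,np.full(len(P),.106)]
res=[]
ang=None
def score(cx,cy,r,th):
    a=gs(proj(c,hexp(cx,cy,r+.0008,th),o));b=gs(proj(c,hexp(cx,cy,r-.0008,th),o));return (a-b).mean()
from scipy.optimize import minimize
out=[]
c0=onz(c,(283+35.5,66+35.5),.106,o);print(c0)
for th in np.radians(np.arange(0,60,3)):
    m=minimize(lambda q:-score(q[0]*1e-3+c0[0],q[1]*1e-3+c0[1],q[2]*1e-3,q[3]),[0,0,8.1,th],method='Nelder-Mead',options=dict(initial_simplex=[[0,0,8.1,th],[1,0,8.1,th],[0,1,8.1,th],[0,0,8.6,th],[0,0,8.1,th+.07]]))
    out.append((-m.fun,*np.round(m.x[:3],2),np.degrees(m.x[3])%60))
out.sort(reverse=True)
for q in out[:6]:print(np.round(q,2))
q=out[0]
P=hexp(c0[0]+q[1]*1e-3,c0[1]+q[2]*1e-3,q[3]*1e-3,np.radians(q[4]),8)
im=cv2.cvtColor(cv2.imread('pics/w3.png',0),cv2.COLOR_GRAY2BGR)
for u,v in proj(c,P,o): cv2.circle(im,(int((u-283+.5)*10),int((v-66+.5)*10)),3,(0,0,255),-1)
cv2.imwrite('pics/w3f.png',im)
print(c0[:2]+np.array(q[1:3])*1e-3)
# counterbore circle center at z=.14 and head circle
```

```text
[0.62935183 0.01385578 0.106     ]
[ 1.698e+01  3.000e-02 -1.950e+00  1.142e+01  4.310e+01]
[16.94  0.05 -1.95 11.41 42.73]
[16.9  -0.05 -1.91 11.47 46.55]
[16.88 -0.   -1.94 11.42 48.96]
[16.88  0.05 -1.82 11.48 47.21]
[16.83 -0.07 -1.97 11.41 36.33]
[0.62938183 0.01190578]
```

View pics/w3f.png

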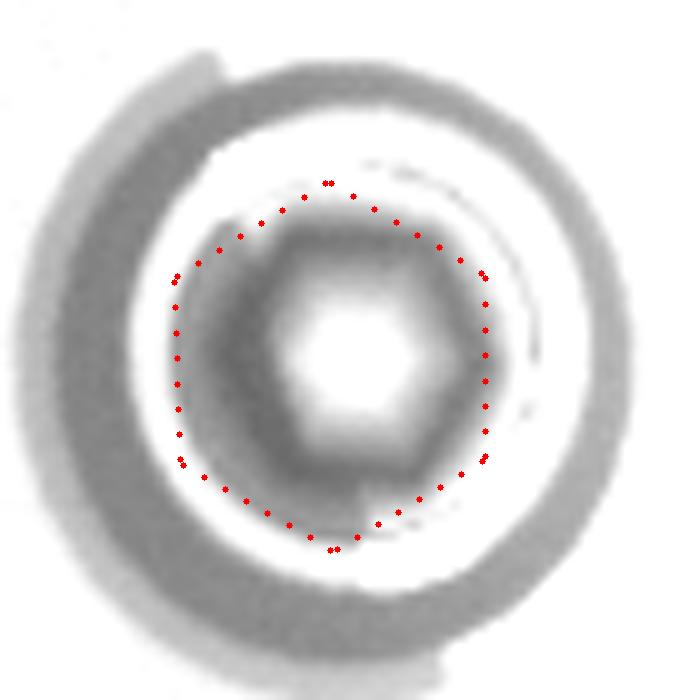

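Run:
```python
from h import *
d=np.load('pics/w3.npy',allow_pickle=True).item();o=d['o'];c=np.load('pics/w2.npy',allow_pickle=True).item()['c']
g=np.minimum(d['im'].mean(2),110).astype(np.float32)
gs=lambda uv:cv2.remap(g,uv[:,0].astype(np.float32).reshape(-1,1),uv[:,1].astype(np.float32).reshape(-1,1),cv2.INTER_CUBIC)[:,0]
def hexp(cx,cy,r,th,n=24,z=.106):
    a=th+np.arange(7)*np.pi/3;V=np.c_[cx+r*np.cos(a),cy+r*np.sin(a)]
    P=np.concatenate([V[i]+(V[i+1]-V[i])*np.linspace(0.02,.98,n)[:,None] for i in range(6)])
    return np.c_[P,np.full(len(P),z)]
out=[]
c0=onz(c,(283+35.,66+35.),.106,o)
for th in range(0,60,2):
  for r in np.arange(.0065,.0101,.0005):
    for dx in np.arange(-.001,.0011,.0005):
      for dy in np.arange(-.001,.0011,.0005):
        out.append((gs(proj(c,hexp(c0[0]+dx,c0[1]+dy,r,np.radians(th)),o)).mean(),th,r,dx,dy))
out.sort()
for q in out[:8]:print(np.round(q,4))
best={}
for q in out: best.setdefault(q[1],q[0])
print({k:round(float(best[k]),1) for k in sorted(best)})
q=out[0]
im=cv2.cvtColor(cv2.imread('pics/w3.png',0),cv2.COLOR_GRAY2BGR)
for u,v in proj(c,hexp(c0[0]+q[3],c0[1]+q[4],q[2],np.radians(q[1]),8),o): cv2.circle(im,(int((u-283+.5)*10),int((v-66+.5)*10)),3,(0,0,255),-1)
cv2.imwrite('pics/w3f.png',im)
```

```text
[5.38117e+01 1.20000e+01 8.00000e-03 0.00000e+00 0.00000e+00]
[5.38173e+01 1.00000e+01 8.00000e-03 0.00000e+00 0.00000e+00]
[5.38664e+01 1.40000e+01 8.00000e-03 0.00000e+00 0.00000e+00]
[5.38694e+01 8.00000e+00 8.00000e-03 0.00000e+00 0.00000e+00]
[5.39602e+01 6.00000e+00 8.00000e-03 0.00000e+00 0.00000e+00]
[5.39862e+01 1.60000e+01 8.00000e-03 0.00000e+00 0.00000e+00]
[5.40396e+01 1.20000e+01 8.00000e-03 5.00000e-04 0.00000e+00]
[5.40529e+01 1.00000e+01 8.00000e-03 5.00000e-04 0.00000e+00]
{0: 54.3, 2: 54.2, 4: 54.1, 6: 54.0, 8: 53.9, 10: 53.8, 12: 53.8, 14: 53.9, 16: 54.0, 18: 54.1, 20: 54.3, 22: 54.5, 24: 54.6, 26: 54.8, 28: 54.9, 30: 55.0, 32: 55.0, 34: 55.1, 36: 55.1, 38: 55.1, 40: 55.1, 42: 55.2, 44: 55.2, 46: 55.2, 48: 55.1, 50: 55.0, 52: 54.9, 54: 54.8, 56: 54.6, 58: 54.5}
```

View pics/w3f.png

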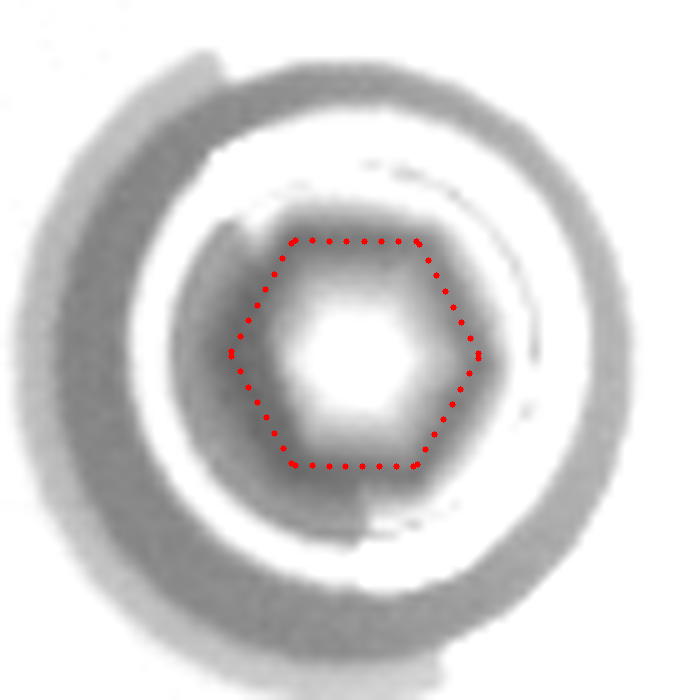

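Run:
```python
from h import *
t=load('top0');s=load('scene0')
print('glass foot',onz(t,(393,131),.0),onz(s,(296.5,338),.0),'rim',onz(t,(405,118),.14),onz(s,(293,298),.14))
c=np.load('pics/w2.npy',allow_pickle=True).item();print(onz(c['c'],(318,101),.106,c['o']))
goto([0.56,-0.01,.27]);goto([0.58,-.3155,.27])
```

```text
glass foot [ 0.70374836 -0.2728336   0.        ] [ 0.70646823 -0.27511428  0.        ] rim [ 0.70246673 -0.27485413  0.14      ] [ 0.70556707 -0.27290447  0.14      ]
[0.62890715 0.01369815 0.106     ]
clk 3.05 p [ 0.7022 -0.0066  0.1792] x [-0.0068 -0.0032 -1.    ] y [-0.9532  0.3024  0.0055] z [ 0.3024  0.9532 -0.0051] F [ 0.24 -0.05  0.51] T [ 0.002 -0.011 -0.063] g 0.998 j [-0.318  0.561  0.393  1.316 -0.209  1.312  1.339]
tool shift [-0.0898  0.135  -0.0467] yaw 2.8344
clk 3.05 p [ 0.7022 -0.0066  0.1792] x [-0.0068 -0.0032 -1.    ] y [-0.9532  0.3024  0.0055] z [ 0.3024  0.9532 -0.0051] F [ 0.24 -0.05  0.51] T [ 0.002 -0.011 -0.063] g 0.998 j [-0.318  0.561  0.393  1.316 -0.209  1.312  1.339]
tool shift [-0.089   0.0236 -0.3318] yaw 2.8344
```

Emit:
play_rows:
  increments: "-0.03 0 0 0;-0.03 0.02 0 0;-0.03 0.03 -0.01 0;0 0.04 -0.02 0;0 0.03 -0.03 0;0 0 -0.04 0;0 -0.01 -0.04 0;0 -0.01 -0.04 0;0 -0.02 -0.04 0;0 -0.02 -0.04 0;0 -0.02 -0.03 0;0 -0.01 -0.02 0;0 0 -0.01 0;0 0 0 0"

```text
clock: 4.45
position: [0.5722, -0.3121, 0.2757]
ee_rot: [-0.419, 0.571, 0.419, 0.569]
ft_force: [0.3, 0.7, 0.4]
grip_width: 1.003
```

Run:
```python
from h import *
goto([0.58,-.3155,.25])
o=get_obs();c=camera('wrist');cv2.imwrite('pics/w4.png',c['img']);np.save('pics/w4.npy',dict(c=c,o=o),allow_pickle=True)
```

```text
clk 4.45 p [ 0.5722 -0.3121  0.2757] x [-0.0026 -0.002  -1.    ] y [-0.9544  0.2985  0.0019] z [ 0.2985  0.9544 -0.0027] F [0.3  0.7  0.42] T [-0.001  0.004 -0.007] g 1.003 j [ 0.009  0.414  0.586  1.353 -0.223  1.442  1.852]
tool shift [ 0.0257 -0.0085 -0.0009] yaw 2.8384
```

View pics/w4.png

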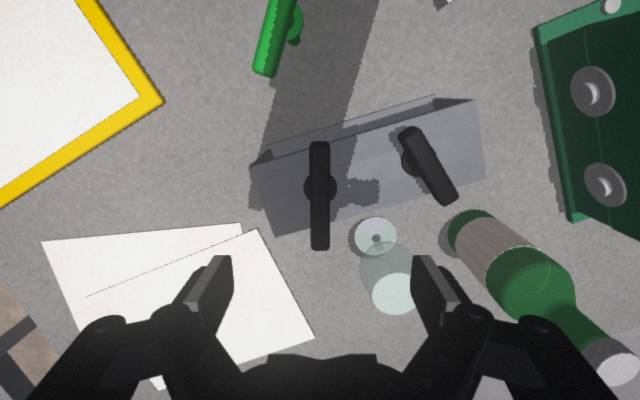

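Run:
```python
from h import *
d=np.load('pics/w4.npy',allow_pickle=True).item();c=d['c'];o=d['o']
crop(c['img'],'w4c',290,120,470,260,4)
g=c['img'].max(2)
m=(g<62).astype(np.uint8)[135:255,300:340]
n,l,s,ce=cv2.connectedComponentsWithStats(m);
i=1+np.argmax(s[1:,4]);print(s[i])
ys,xs=np.where(l==i);(a,b,an)=cv2.minAreaRect(np.c_[xs+300,ys+135].astype(np.float32));print(a,b,an)
cv2.imwrite('pics/m.png',cv2.resize((l==i).astype(np.uint8)*255,None,fx=5,fy=5))
```

```text
[   3    6   34  109 2417]
(319.5, 195.0) (108.0, 33.0) 90.0
```

View pics/w4c.png

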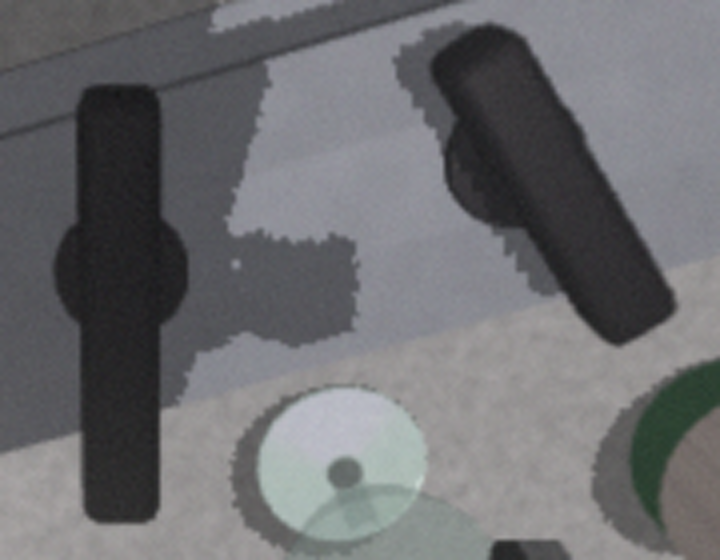

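View pics/m.png

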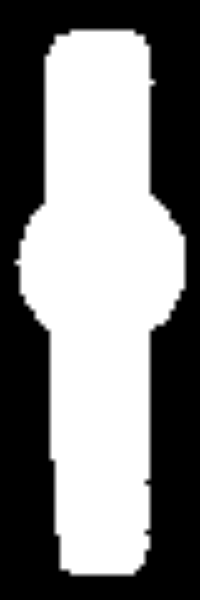

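Run:
```python
from h import *
d=np.load('pics/w4.npy',allow_pickle=True).item();c=d['c'];o=d['o']
A=onz(c,(319.6,141.3),.153,o);B=onz(c,(320.2,250.0),.153,o);print(A,B,np.linalg.norm(A-B),(A+B)/2,np.arctan2(*(B-A)[[1,0]]))
# collar edges left/right at z=.116: 
L=onz(c,(290+54/4,120+268/4),.114,o);R=onz(c,(290+188/4,120+268/4),.114,o);print(L,R,np.linalg.norm(L-R),(L+R)/2)
goto(np.r_[((A+B)/2)[:2],.131])
```

```text
[ 0.53100422 -0.30208239  0.153     ] [ 0.62670421 -0.33154359  0.153     ] 0.10013215953811587 [ 0.57885422 -0.31681299  0.153     ] -0.2986425768109217
[ 0.57479262 -0.33297168  0.114     ] [ 0.58468513 -0.30115019  0.114     ] 0.03332369669964483 [ 0.57973887 -0.31706093  0.114     ]
clk 4.50 p [ 0.5727 -0.3109  0.2757] x [-0.0023 -0.0015 -1.    ] y [-0.9548  0.2973  0.0017] z [ 0.2973  0.9548 -0.0021] F [ 0.53 -0.01  0.4 ] T [0.046 0.024 0.005] g 0.998 j [ 0.008  0.413  0.585  1.353 -0.223  1.442  1.851]
tool shift [ 0.1447 -0.0079 -0.0035] yaw 2.8397
```

Emit:
play_rows:
  increments: "0.02 -0.004 -0.003 0;0.02 -0.003 -0.001 0;0.02 0 0 0;0.02 0 0 0;0.02 0 0 0;0 0 0 0"

```text
clock: 5.1
position: [0.5819, -0.3045, 0.1749]
ee_rot: [-0.422, 0.565, 0.423, 0.569]
ft_force: [0.7, -0.1, -0.9]
grip_width: 1.0
```

Run:
```python
from h import *
goto([.5793,-.317,.131])
```

```text
clk 5.10 p [ 0.5819 -0.3045  0.1749] x [ 0.0035  0.0042 -1.    ] y [-0.9585  0.2851 -0.0022] z [0.2851 0.9585 0.005 ] F [ 0.69 -0.13 -0.86] T [-0.036  0.052  0.012] g 1.0 j [ 0.013  0.479  0.553  1.48  -0.263  1.255  1.879]
tool shift [ 0.0438 -0.0009 -0.0129] yaw 2.8525
```

Emit:
play_rows:
  increments: "0 0 -0.006 0.006;0 0 -0.006 0.005;0.01 0 -0.001 0;0.01 0 0 0;0 0 0 0"

```text
clock: 5.6
position: [0.58, -0.3162, 0.1577]
ee_rot: [-0.421, 0.565, 0.419, 0.572]
ft_force: [0.1, 0.4, 0.8]
grip_width: 1.0
```

Run:
```python
from h import *
goto([.5793,-.317,.131])
```

```text
clk 5.60 p [ 0.58   -0.3162  0.1577] x [ 0.0089  0.0036 -1.    ] y [-0.9558  0.2939 -0.0074] z [0.2939 0.9558 0.006 ] F [0.09 0.44 0.79] T [-0.003 -0.017  0.019] g 1.0 j [ 0.033  0.499  0.551  1.492 -0.278  1.222  1.897]
tool shift [ 0.0266  0.0007 -0.0012] yaw 2.8433
```

Emit:
play_rows:
  increments: "0.008 0 -0.0005 0.003;0.008 0 -0.0005 0;0.006 0 -0.0005 0;0.004 0 0 0;0 0 0 0"

```text
clock: 6.1
position: [0.5796, -0.3174, 0.1287]
ee_rot: [-0.42, 0.566, 0.419, 0.572]
ft_force: [-1.2, -0.4, 0.9]
grip_width: 0.999
```

Run:
```python
from h import *
goto([.5793,-.317,.131])
o=get_obs();c=save('wrist','w5')
```

```text
clk 6.10 p [ 0.5796 -0.3174  0.1287] x [ 0.0079  0.0039 -1.    ] y [-0.9548  0.297  -0.0064] z [0.297  0.9549 0.0061] F [-1.15 -0.44  0.93] T [-0.008 -0.059 -0.023] g 0.999 j [ 0.041  0.525  0.542  1.519 -0.293  1.172  1.906]
tool shift [-0.0023  0.0004  0.0003] yaw 2.84
```

View pics/w5.png

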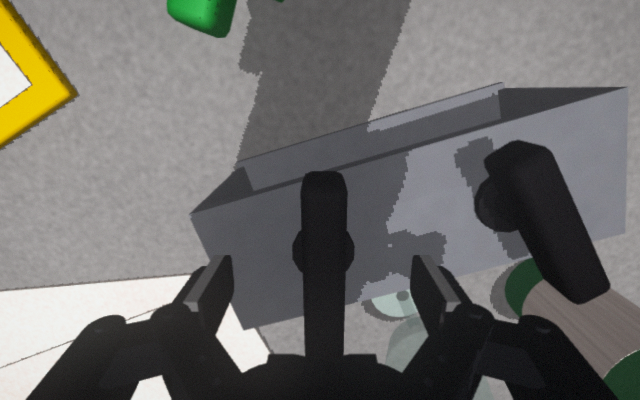

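Emit:
play_rows:
  increments: "-0.002 0 0 0;0 0 0 0;0 0 0 0;0 0 0 0;0 0 0 0;0 0 0 0;0 0 0 0;0 0 0 0"
  hand: 1
  squeeze: 80

```text
clock: 6.95
position: [0.5804, -0.3177, 0.1327]
ee_rot: [-0.421, 0.566, 0.418, 0.573]
ft_force: [0.2, 0.6, 0.4]
grip_width: 0.197
```

Run:
```python
from h import *
st()
```

```text
clk 6.95 p [ 0.5804 -0.3177  0.1327] x [ 0.0103  0.0031 -0.9999] y [-0.9549  0.2967 -0.0089] z [0.2966 0.955  0.0061] F [0.16 0.55 0.37] T [-0.02   0.078  0.05 ] g 0.197 j [ 0.041  0.522  0.543  1.516 -0.291  1.176  1.905]
```

Emit:
play_rows:
  increments: "-0.01 0 0 0;-0.01 0 0 0;-0.01 0 0 0"

```text
clock: 7.25
position: [0.5787, -0.317, 0.1623]
ee_rot: [-0.419, 0.567, 0.419, 0.572]
ft_force: [-0.2, -0.4, -4.2]
grip_width: 0.197
```

Run:
```python
from h import *
goto([.5797,-.3173,.25])
```

```text
clk 7.25 p [ 0.5787 -0.317   0.1623] x [ 0.0057  0.0049 -1.    ] y [-0.9549  0.2968 -0.004 ] z [0.2968 0.9549 0.0064] F [-0.16 -0.36 -4.16] T [ 0.002  0.012 -0.025] g 0.197 j [ 0.034  0.496  0.554  1.486 -0.276  1.234  1.894]
tool shift [-0.0877 -0.0014  0.0006] yaw 2.8402
```

Emit:
play_rows:
  increments: "-0.01 -0.001 0 0;-0.01 0 0 0;-0.01 0 0 0;-0.01 0 0 0"

```text
clock: 7.65
position: [0.5796, -0.3177, 0.2068]
ee_rot: [-0.419, 0.567, 0.419, 0.572]
ft_force: [0.1, -0.5, -3.9]
grip_width: 0.196
```

Run:
```python
from h import *
goto([.5797,-.3173,.25])
```

```text
clk 7.65 p [ 0.5796 -0.3177  0.2068] x [ 0.0068  0.0045 -1.    ] y [-0.9549  0.297  -0.0052] z [0.297  0.9549 0.0063] F [ 0.08 -0.54 -3.88] T [-0.028 -0.003  0.013] g 0.196 j [ 0.029  0.465  0.567  1.431 -0.259  1.314  1.881]
tool shift [-0.0432 -0.0002  0.0007] yaw 2.84
```

Emit:
play_rows:
  increments: "-0.01 0 0 0;-0.01 0 0 0;-0.01 0 0 0;-0.015 0 0 0;-0.015 0 0 0;-0.015 0 0 0;-0.01 0 0 0;0 0 0 0"

```text
clock: 8.45
position: [0.5789, -0.3185, 0.3004]
ee_rot: [-0.42, 0.566, 0.418, 0.573]
ft_force: [-0.0, -0.0, -3.6]
grip_width: 0.196
```

Run:
```python
from h import *
o,M=st();goto([.629,.0137,.29])
c=save('wrist','w6');s=save('scene','s6')
p=np.array([.011*0-.011+.132,0,0]) # nominal tip in tool
print(proj(c,[o['position']+M@np.array([.121,0,0])],o))
crop(s['img'],'s6c',160,120,330,320,4)
```

```text
clk 8.45 p [ 0.5789 -0.3185  0.3004] x [ 0.0087  0.0035 -1.    ] y [-0.9547  0.2973 -0.0073] z [0.2973 0.9548 0.0059] F [-0.03 -0.03 -3.63] T [-0.047 -0.036 -0.004] g 0.196 j [ 0.029  0.423  0.587  1.29  -0.238  1.49   1.862]
clk 8.45 p [ 0.5789 -0.3185  0.3004] x [ 0.0087  0.0035 -1.    ] y [-0.9547  0.2973 -0.0073] z [0.2973 0.9548 0.0059] F [-0.03 -0.03 -3.63] T [-0.047 -0.036 -0.004] g 0.196 j [ 0.029  0.423  0.587  1.29  -0.238  1.49   1.862]
tool shift [0.012 0.051 0.332] yaw 2.8397
[[322.47617939 190.71461242]]
```

View pics/w6.png

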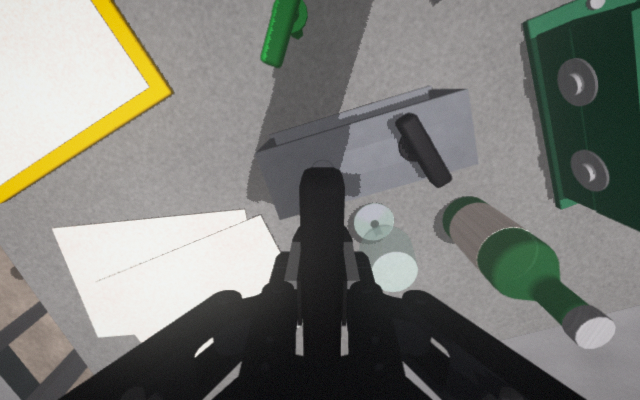

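View pics/s6c.png

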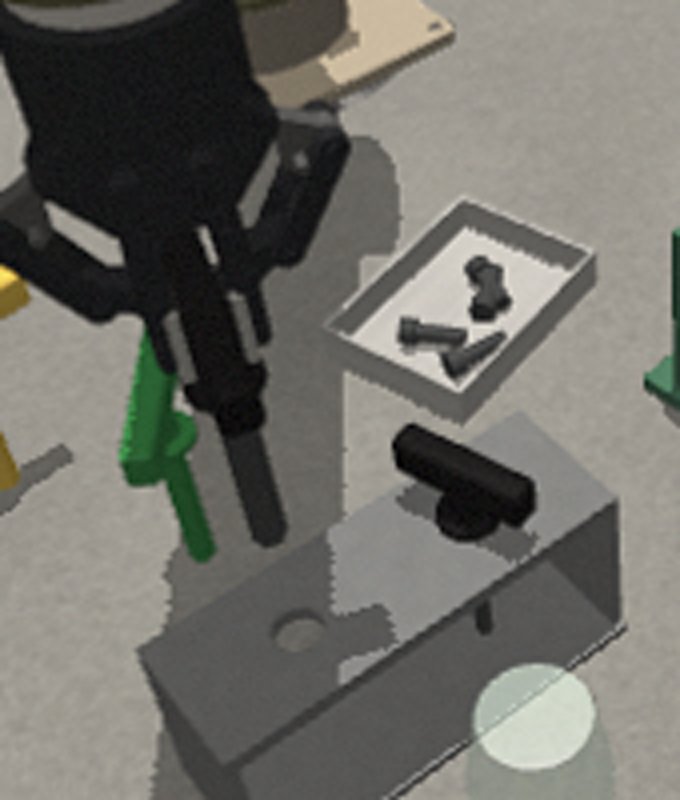

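Run:
```python
from h import *
o,M=st();s=load('s6')
tip=o['position']+M@np.array([.121,0,0]);col=o['position']+M@np.array([.019,0,0])
uv=proj(s,[tip,col]);print(tip,(uv-[160,120])*4)
im=cv2.imread('pics/s6c.png')
for u,v in (uv-[160,120])*4: cv2.circle(im,(int(u),int(v)),4,(0,0,255),-1)
cv2.imwrite('pics/s6d.png',im[300:620,100:400])
print('hole',onz(s,(160+299/4,120+630/4),.11))
```

```text
clk 8.55 p [ 0.5785 -0.3182  0.2986] x [ 0.0067  0.0044 -1.    ] y [-0.9548  0.2973 -0.0051] z [0.2973 0.9548 0.0062] F [ 0.15 -0.08 -3.92] T [-0.008 -0.003 -0.041] g 0.196 j [ 0.029  0.424  0.587  1.293 -0.238  1.488  1.862]
[ 0.57931365 -0.31762871  0.17760287] [[267.13259211 537.00210344]
 [220.50769408 377.5196619 ]]
hole [ 0.58347293 -0.31645616  0.11      ]
```

View pics/s6d.png

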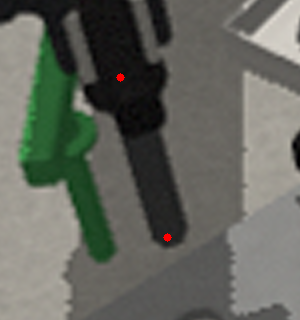

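Emit:
play_rows:
  increments: "0 0.005 0.02 0;0 0.005 0.03 0;0 0.005 0.03 0;0 0.005 0.03 0;0 0.005 0.03 0;0 0.005 0.03 0;0 0.005 0.03 0;0 0.005 0.03 -0.02;0 0.005 0.03 -0.02;0 0.005 0.03 -0.02;0 0 0.02 -0.02;0 0 0.01 0;0 0 0 0"

```text
clock: 9.85
position: [0.6188, 0.015, 0.2859]
ee_rot: [-0.437, 0.555, 0.446, 0.55]
ft_force: [0.0, 0.7, -3.8]
grip_width: 0.198
```

```bash
cat >> h.py <<'E'
TIP=np.array([.121,.0025,0])
def tipto(p,tip=TIP):
    o,M=st();t=o['position']+M@tip;print('tip',np.round(t,4),'shift',np.round(M.T@(np.array(p)-t),4),'barhead deg',np.degrees(yaw(M))-180);return o,M
E
python3 - <<'E'
from h import *
tipto([.629,.0137,.15])
E
```

```text
clk 9.85 p [0.6188 0.015  0.2859] x [-0.0133  0.0043 -0.9999] y [-0.9753  0.2204  0.0139] z [0.2204 0.9754 0.0013] F [ 0.    0.67 -3.78] T [-0.058  0.021 -0.005] g 0.198 j [-0.432  0.32   0.438  1.415 -0.14   1.449  1.354]
tip [0.6148 0.0161 0.165 ] shift [ 0.0148 -0.0146  0.0008] barhead deg -12.732882329142
```

Emit:
play_rows:
  increments: "0 -0.005 0 0;0 -0.005 0 0;0 -0.004 0 0;0.003 0 0 0;0 0 0 0"

```text
clock: 10.35
position: [0.6337, 0.0045, 0.2823]
ee_rot: [-0.436, 0.558, 0.442, 0.551]
ft_force: [-0.4, 0.5, -3.5]
grip_width: 0.201
```

Run:
```python
from h import *
o,M=tipto([.629,.0137,.15])
s=save('scene','s7');w=save('wrist','w7')
tip=o['position']+M@TIP
uv=proj(s,[tip,[.629,.0137,.14]]);print(uv)
crop(s['img'],'s7c',340,120,440,230,6)
im=cv2.imread('pics/s7c.png')
for u,v in (uv-[340,120]+.5)*6: cv2.circle(im,(int(u),int(v)),4,(0,0,255),-1)
cv2.imwrite('pics/s7d.png',im)
```

```text
clk 10.35 p [0.6337 0.0045 0.2823] x [-0.0135  0.0013 -0.9999] y [-0.9732  0.2294  0.0134] z [ 0.2294  0.9733 -0.0018] F [-0.39  0.46 -3.49] T [ 0.066 -0.025 -0.012] g 0.201 j [-0.409  0.358  0.445  1.379 -0.154  1.452  1.37 ]
tip [0.6296 0.0053 0.1613] shift [0.0113 0.0024 0.0081] barhead deg -13.260669589348453
[[373.24044664 190.50102616]
 [374.9001484  195.77101359]]
```

View pics/s7d.png

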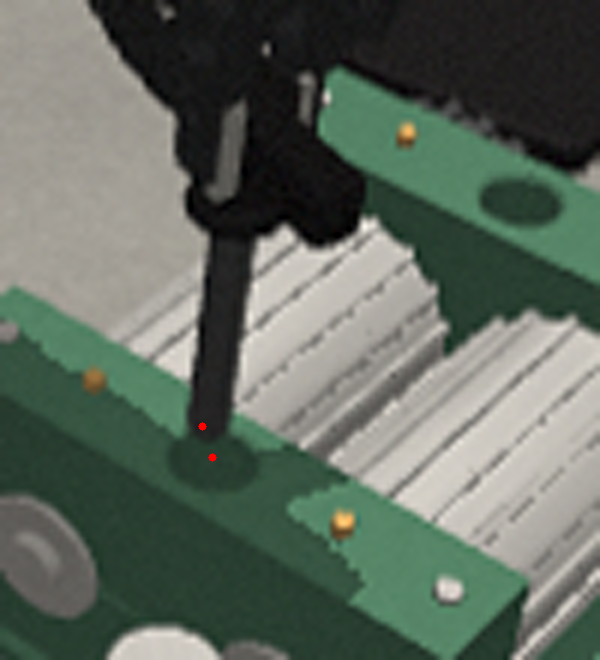

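View pics/w7.png

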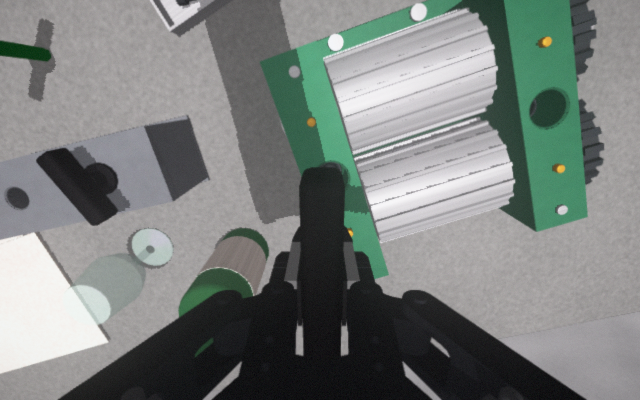

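Emit:
play_rows:
  increments: "0 0.002 0.004 0;0 0.001 0.003 0;0.004 0 0 0;0.004 0 0 0;0 0 0 0"

```text
clock: 10.95
position: [0.6319, 0.014, 0.2744]
ee_rot: [-0.436, 0.557, 0.443, 0.551]
ft_force: [-0.1, 0.0, -3.4]
grip_width: 0.202
```

Run:
```python
from h import *
tipto([.6283,.0128,.12])
```

```text
clk 10.95 p [0.6319 0.014  0.2744] x [-0.0124  0.0022 -0.9999] y [-0.9737  0.2276  0.0126] z [ 2.277e-01  9.737e-01 -6.000e-04] F [-0.08  0.01 -3.43] T [-0.015 -0.013 -0.011] g 0.202 j [-0.422  0.355  0.439  1.397 -0.152  1.434  1.356]
tip [0.6279 0.0148 0.1535] shift [ 0.0335 -0.0012 -0.0018] barhead deg -13.159669963593188
```

Emit:
play_rows:
  increments: "0.006 0 -0.002 0;0.008 -0.001 0 0;0.008 0 0 0;0.006 0 0 0;0 0 0 0"

```text
clock: 11.45
position: [0.6316, 0.0113, 0.243]
ee_rot: [-0.436, 0.557, 0.443, 0.551]
ft_force: [-0.0, -0.2, -4.2]
grip_width: 0.201
```

Run:
```python
from h import *
o,M=tipto([.6283,.0128,.106])
s=save('scene','s8')
crop(s['img'],'s8c',340,120,440,230,6)
im=cv2.imread('pics/s8c.png')
for u,v in (proj(s,[[.629,.0137,.14],o['position']+M@(TIP-[.03,0,0]),o['position']+M@(TIP-[.1,0.0009,0])])-[340,120]+.5)*6: cv2.circle(im,(int(u),int(v)),4,(0,0,255),-1)
cv2.imwrite('pics/s8d.png',im)
```

```text
clk 11.45 p [0.6316 0.0113 0.243 ] x [-0.0138  0.0019 -0.9999] y [-0.9735  0.2281  0.0139] z [ 0.2281  0.9736 -0.0013] F [-0.03 -0.17 -4.22] T [ 0.004 -0.03  -0.048] g 0.201 j [-0.418  0.37   0.435  1.445 -0.158  1.375  1.365]
tip [0.6275 0.0121 0.1221] shift [ 0.016  -0.0008  0.0009] barhead deg -13.184843318294867
```

View pics/s8d.png

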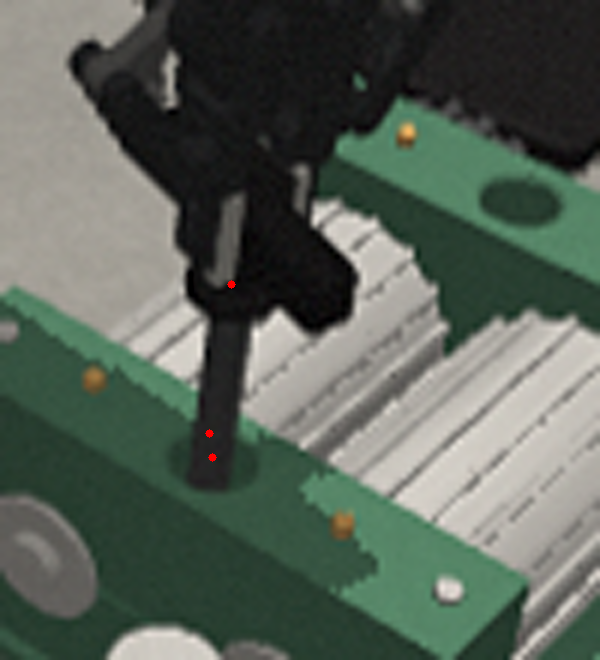

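Emit:
play_rows:
  increments: "0.005 -0.0005 0.0005 0;0.005 0 0 0;0.002 0 0 0;0 0 0 0"

```text
clock: 11.9
position: [0.6326, 0.0118, 0.2311]
ee_rot: [-0.436, 0.557, 0.443, 0.551]
ft_force: [0.2, -0.9, -4.1]
grip_width: 0.196
```

Run:
```python
from h import *
o,M=tipto([.6283,.0128,.106])
```

```text
clk 11.90 p [0.6326 0.0118 0.2311] x [-0.0122  0.0021 -0.9999] y [-0.9736  0.228   0.0124] z [ 2.280e-01  9.737e-01 -8.000e-04] F [ 0.24 -0.92 -4.14] T [ 0.018  0.008 -0.036] g 0.196 j [-0.417  0.377  0.433  1.461 -0.161  1.351  1.367]
tip [0.6287 0.0126 0.1101] shift [0.0041 0.0004 0.0001] barhead deg -13.180074965939554
```

Emit:
play_rows:
  increments: "0.0015 0 0 0;0.0015 0 0 0;0.001 0 0 0"

```text
clock: 12.2
position: [0.6328, 0.0118, 0.2273]
ee_rot: [-0.436, 0.557, 0.442, 0.551]
ft_force: [0.2, -0.5, -3.7]
grip_width: 0.2
```

Emit:
play_rows:
  increments: "0.001 0 0 0;0.001 0 0 0"

```text
clock: 12.4
position: [0.6328, 0.0118, 0.2253]
ee_rot: [-0.436, 0.557, 0.442, 0.551]
ft_force: [-0.6, -0.3, 0.9]
grip_width: 0.198
```

Emit:
play_rows:
  increments: "0.0007 0 0 0"

```text
clock: 12.5
position: [0.633, 0.0118, 0.2252]
ee_rot: [-0.436, 0.556, 0.442, 0.552]
ft_force: [-0.8, 0.6, 3.4]
grip_width: 0.2
```

Run:
```python
from h import *
o,M=tipto([.6283,.0128,.106])
```

```text
clk 12.50 p [0.633  0.0118 0.2252] x [-0.0104  0.0024 -0.9999] y [-0.9736  0.228   0.0107] z [ 0.228   0.9737 -0.    ] F [-0.77  0.64  3.36] T [ 0.006  0.461 -0.046] g 0.2 j [-0.417  0.38   0.432  1.47  -0.163  1.338  1.368]
tip [0.6293 0.0127 0.1042] shift [-0.0018  0.001  -0.0001] barhead deg -13.177261427786192
```

Emit:
play_rows:
  increments: "0.0008 0 0 0.03;0.0008 0 0 0.03;0.0008 0 0 0.03"

```text
clock: 12.8
position: [0.6334, 0.0118, 0.2249]
ee_rot: [-0.409, 0.576, 0.415, 0.573]
ft_force: [-3.4, 0.1, 5.4]
grip_width: 0.2
```

Run:
```python
from h import *
o,M=tipto([.6283,.0128,.106])
```

```text
clk 12.80 p [0.6334 0.0118 0.2249] x [-0.0083  0.0034 -1.    ] y [-0.947  0.321  0.009] z [3.210e-01 9.471e-01 6.000e-04] F [-3.37  0.06  5.35] T [0.045 1.064 0.028] g 0.2 j [-0.428  0.381  0.448  1.472 -0.17   1.335  1.277]
tip [0.63  0.013 0.104] shift [-0.002   0.0016 -0.0008] barhead deg -18.722377262941734
```

Emit:
play_rows:
  increments: "0.0005 0.001 0 0.02;0.0007 0.001 0 0.03;0.0007 0 0 0.03"

```text
clock: 13.1
position: [0.6323, 0.0124, 0.2246]
ee_rot: [-0.384, 0.593, 0.388, 0.591]
ft_force: [-1.3, -0.4, 4.6]
grip_width: 0.196
```

Run:
```python
from h import *
o,M=tipto([.6283,.0128,.106])
```

```text
clk 13.10 p [0.6323 0.0124 0.2246] x [-0.0051  0.0036 -1.    ] y [-0.9153  0.4028  0.0061] z [0.4028 0.9153 0.0013] F [-1.31 -0.44  4.6 ] T [ 0.002  0.798 -0.031] g 0.196 j [-0.441  0.377  0.462  1.479 -0.174  1.33   1.191]
tip [0.6294 0.0138 0.1036] shift [-0.0023  0.0006 -0.0014] barhead deg -23.754070139653294
```

Emit:
play_rows:
  increments: "0.0008 0.0005 0 0.04;0.0008 0 0 0.04;0.0008 0 0 0.04;0.0008 0 0 0.04"

```text
clock: 13.5
position: [0.6323, 0.0127, 0.2248]
ee_rot: [-0.332, 0.623, 0.336, 0.623]
ft_force: [-4.0, 0.8, 7.3]
grip_width: 0.194
```

Run:
```python
from h import *
o,M=tipto([.6283,.0128,.106])
```

```text
clk 13.50 p [0.6323 0.0127 0.2248] x [-0.0015  0.0051 -1.    ] y [-0.8331  0.5531  0.0041] z [0.5531 0.8331 0.0034] F [-3.99  0.76  7.35] T [0.042 1.195 0.107] g 0.194 j [-0.462  0.378  0.49   1.483 -0.185  1.327  1.028]
tip [0.6301 0.0147 0.1038] shift [-0.0022  0.0004 -0.0026] barhead deg -33.582151881714225
```

Emit:
play_rows:
  increments: "0.0005 0.0012 -0.0008 0.04;0.0007 0.0004 -0.0002 0.04;0.0007 0.0004 -0.0002 0.04"

```text
clock: 13.8
position: [0.631, 0.0129, 0.2251]
ee_rot: [-0.292, 0.642, 0.295, 0.645]
ft_force: [-1.8, -0.6, 5.0]
grip_width: 0.198
```

Run:
```python
from h import *
o,M=tipto([.6283,.0128,.106])
```

```text
clk 13.80 p [0.631  0.0129 0.2251] x [ 0.0026  0.0057 -1.    ] y [-0.755   0.6558  0.0018] z [0.6558 0.755  0.006 ] F [-1.78 -0.64  5.03] T [-0.035  0.619  0.093] g 0.198 j [-0.48   0.374  0.511  1.492 -0.192  1.322  0.903]
tip [0.6294 0.0152 0.1041] shift [-0.0019 -0.0007 -0.0025] barhead deg -40.977068755294226
```

Emit:
play_rows:
  increments: "0.0008 0.0003 -0.0003 0.04;0.0008 0.0003 -0.0003 0.04;0.0008 0.0003 -0.0003 0.03"

```text
clock: 14.1
position: [0.6305, 0.0128, 0.2251]
ee_rot: [-0.253, 0.657, 0.256, 0.663]
ft_force: [-1.8, 0.2, 6.9]
grip_width: 0.199
```

Run:
```python
from h import *
o,M=tipto([.6283,.0128,.106])
```

```text
clk 14.10 p [0.6305 0.0128 0.2251] x [ 0.0061  0.0064 -1.    ] y [-6.717e-01  7.408e-01  6.000e-04] z [0.7408 0.6717 0.0088] F [-1.78  0.19  6.89] T [-0.     0.81   0.014] g 0.199 j [-0.496  0.373  0.531  1.497 -0.198  1.317  0.79 ]
tip [0.6296 0.0154 0.1041] shift [-0.0019 -0.0011 -0.0027] barhead deg -47.79812240963466
```

Emit:
play_rows:
  increments: "0.0008 0.0002 -0.0002 0.03;0.0008 0 0 0.03;0.0008 0 0 0.03"

```text
clock: 14.4
position: [0.6305, 0.0127, 0.225]
ee_rot: [-0.221, 0.668, 0.223, 0.675]
ft_force: [-4.1, -1.1, 6.4]
grip_width: 0.195
```

Run:
```python
from h import *
o,M=tipto([.6283,.0128,.106])
```

```text
clk 14.40 p [0.6305 0.0127 0.225 ] x [ 0.0083  0.0071 -0.9999] y [-5.962e-01  8.029e-01  8.000e-04] z [0.8028 0.5961 0.0109] F [-4.14 -1.08  6.43] T [0.031 1.297 0.064] g 0.195 j [-0.508  0.374  0.547  1.5   -0.205  1.315  0.697]
tip [0.63   0.0156 0.104 ] shift [-0.002  -0.0012 -0.003 ] barhead deg -53.40360511103718
```

Emit:
play_rows:
  increments: "0.0003 0.0006 -0.0008 0;0.0005 0.0004 -0.0006 0;0.0005 0 0 0"

```text
clock: 14.7
position: [0.6296, 0.0127, 0.2251]
ee_rot: [-0.22, 0.667, 0.222, 0.676]
ft_force: [-1.5, -0.6, 6.6]
grip_width: 0.197
```

Run:
```python
from h import *
o,M=tipto([.6283,.0128,.106])
s=save('scene','s9')
crop(s['img'],'s9c',340,120,440,230,6)
```

```text
clk 14.70 p [0.6296 0.0127 0.2251] x [ 0.0116  0.0075 -0.9999] y [-0.5936  0.8048 -0.0009] z [0.8047 0.5936 0.0137] F [-1.53 -0.65  6.6 ] T [-0.122  0.596  0.071] g 0.197 j [-0.511  0.369  0.548  1.506 -0.203  1.31   0.693]
tip [0.6295 0.0156 0.1041] shift [-0.002  -0.0016 -0.0026] barhead deg -53.58627562361531
```

View pics/s9c.png

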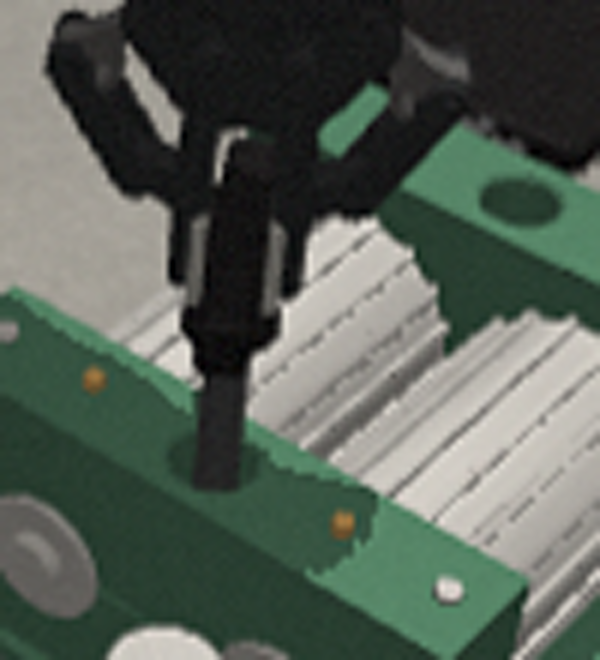

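Emit:
play_rows:
  increments: "-0.002 0 0 0;-0.001 -0.0005 -0.001 0;0 -0.0004 -0.0007 0;0 0 0 0"

```text
clock: 15.15
position: [0.6275, 0.0108, 0.2255]
ee_rot: [-0.219, 0.668, 0.222, 0.675]
ft_force: [0.5, -0.3, -3.1]
grip_width: 0.198
```

Run:
```python
from h import *
o,M=tipto([.629,.0137,.106])
```

```text
clk 15.15 p [0.6275 0.0108 0.2255] x [ 0.0075  0.0065 -1.    ] y [-5.934e-01  8.049e-01  8.000e-04] z [0.8048 0.5934 0.0099] F [ 0.54 -0.32 -3.11] T [-0.005 -0.066  0.018] g 0.198 j [-0.51   0.367  0.549  1.508 -0.202  1.315  0.695]
tip [0.6269 0.0136 0.1046] shift [-0.0014 -0.0011  0.0018] barhead deg -53.59889386376334
```

Emit:
play_rows:
  increments: "0 -0.0007 0.001 0;0.001 0 0 0;0.0008 0 0 0;0.0008 0 0 -0.03"

```text
clock: 15.55
position: [0.6285, 0.0106, 0.2252]
ee_rot: [-0.229, 0.665, 0.232, 0.672]
ft_force: [-4.5, -0.6, 4.5]
grip_width: 0.198
```

Run:
```python
from h import *
o,M=tipto([.629,.0137,.106])
```

```text
clk 15.55 p [0.6285 0.0106 0.2252] x [ 0.0072  0.0073 -0.9999] y [-0.6171  0.7868  0.0013] z [0.7868 0.6171 0.0102] F [-4.52 -0.55  4.52] T [ 0.029  1.043 -0.007] g 0.198 j [-0.504  0.369  0.544  1.505 -0.202  1.315  0.725]
tip [0.6278 0.0134 0.1042] shift [-0.0018 -0.0005  0.0011] barhead deg -51.89198830766617
```

Emit:
play_rows:
  increments: "0.0006 0.0007 -0.0008 0.03;0.001 0.0003 -0.0004 0.03;0.001 0 0 0.03"

```text
clock: 15.85
position: [0.6282, 0.0104, 0.2251]
ee_rot: [-0.196, 0.674, 0.199, 0.684]
ft_force: [-3.3, -0.6, 8.2]
grip_width: 0.198
```

```bash
sed -i 's/TIP=.*/TIP=np.array([.1227,.0025,0])/' h.py
python3 - <<'E'
from h import *
o,M=tipto([.629,.0137,.106])
E
```

```text
clk 15.85 p [0.6282 0.0104 0.2251] x [ 0.0119  0.0081 -0.9999] y [-5.373e-01  8.434e-01  5.000e-04] z [0.8433 0.5372 0.0144] F [-3.29 -0.65  8.21] T [-0.07   1.022  0.089] g 0.198 j [-0.517  0.367  0.56   1.511 -0.207  1.309  0.632]
tip [0.6283 0.0135 0.1024] shift [-0.0036 -0.0002  0.0007] barhead deg -57.50061789882298
```

Emit:
play_rows:
  increments: "0.0008 0 0 0.04;0.0008 0 0 0.04;0.0008 0 0 0.04;0.0008 0 0 0.04"

```text
clock: 16.25
position: [0.6292, 0.0106, 0.225]
ee_rot: [-0.135, 0.687, 0.139, 0.7]
ft_force: [-2.4, 0.4, 6.0]
grip_width: 0.198
```

Run:
```python
from h import *
o,M=tipto([.629,.0137,.106])
```

```text
clk 16.25 p [0.6292 0.0106 0.225 ] x [ 0.016   0.0095 -0.9998] y [-0.3809  0.9246  0.0026] z [0.9245 0.3808 0.0184] F [-2.44  0.44  5.97] T [0.061 1.152 0.083] g 0.198 j [-0.539  0.371  0.59   1.513 -0.22   1.306  0.465]
tip [0.6303 0.014  0.1024] shift [-0.0037  0.0002 -0.0012] barhead deg -67.60899756831884
```

Emit:
play_rows:
  increments: "0.0003 -0.0005 0.0012 0.02;0.0003 -0.0005 0.0014 0.02;0.0003 -0.0005 0.0014 0.02"

```text
clock: 16.55
position: [0.6312, 0.0108, 0.225]
ee_rot: [-0.109, 0.694, 0.116, 0.702]
ft_force: [-7.9, 0.8, 9.4]
grip_width: 0.195
```

Run:
```python
from h import *
o,M=tipto([.629,.0137,.106])
```

```text
clk 16.55 p [0.6312 0.0108 0.225 ] x [ 0.0108  0.0106 -0.9999] y [-0.3144  0.9493  0.0067] z [0.9492 0.3143 0.0135] F [-7.94  0.82  9.41] T [0.04  2.653 0.066] g 0.195 j [-0.543  0.382  0.601  1.503 -0.231  1.315  0.401]
tip [0.6317 0.0145 0.1024] shift [-0.0037  0.0002 -0.0028] barhead deg -71.67451920539045
```

Emit:
play_rows:
  increments: "0.0008 0 0 0.03;0.0008 0 -0.0005 0.03;0.0008 0 -0.0005 0.03;0.0008 0 0 0.03"

```text
clock: 16.95
position: [0.6299, 0.0113, 0.2249]
ee_rot: [-0.061, 0.7, 0.07, 0.708]
ft_force: [-3.8, 0.4, 7.4]
grip_width: 0.198
```

Run:
```python
from h import *
o,M=tipto([.629,.0137,.106])
```

```text
clk 16.95 p [0.6299 0.0113 0.2249] x [ 0.0112  0.013  -0.9999] y [-0.1846  0.9827  0.0108] z [0.9827 0.1845 0.0134] F [-3.79  0.41  7.37] T [0.032 1.37  0.016] g 0.198 j [-0.56   0.382  0.624  1.508 -0.241  1.314  0.274]
tip [0.6308 0.0154 0.1022] shift [-0.0038 -0.0013 -0.002 ] barhead deg -79.35952764252404
```

Emit:
play_rows:
  increments: "0.0008 0.0006 0 0.03;0.0008 0.0006 0 0.03;0.0008 0.0006 -0.0003 0.03;0.0008 0 -0.0005 0.03"

```text
clock: 17.35
position: [0.6289, 0.0119, 0.2247]
ee_rot: [-0.013, 0.702, 0.022, 0.712]
ft_force: [-3.0, -0.3, 6.0]
grip_width: 0.198
```

Run:
```python
from h import *
o,M=tipto([.629,.0137,.106])
s=save('scene','s10')
crop(s['img'],'s10c',340,120,440,230,6)
for i in range(3): camera('scene');print(get_obs()['torque'],get_obs()['ft_force'])
```

```text
clk 17.35 p [0.6289 0.0119 0.2247] x [ 0.0133  0.0128 -0.9998] y [-0.0496  0.9987  0.0122] z [0.9987 0.0494 0.014 ] F [-3.   -0.34  6.04] T [0.112 0.884 0.09 ] g 0.198 j [-0.581  0.383  0.648  1.514 -0.249  1.312  0.143]
tip [0.6305 0.016  0.1021] shift [-0.004  -0.0022 -0.0015] barhead deg -87.15673404814095
[-0.02965887  0.91331981  0.02581816] [-2.49420559 -0.0093804   6.60631397]
[-0.04057615  0.96661153  0.07770646] [-2.75212777  0.09396127  5.81383933]
[-0.06251199  0.9415785   0.07437888] [-2.46600429 -0.20883485  7.45771967]
```

View pics/s10c.png

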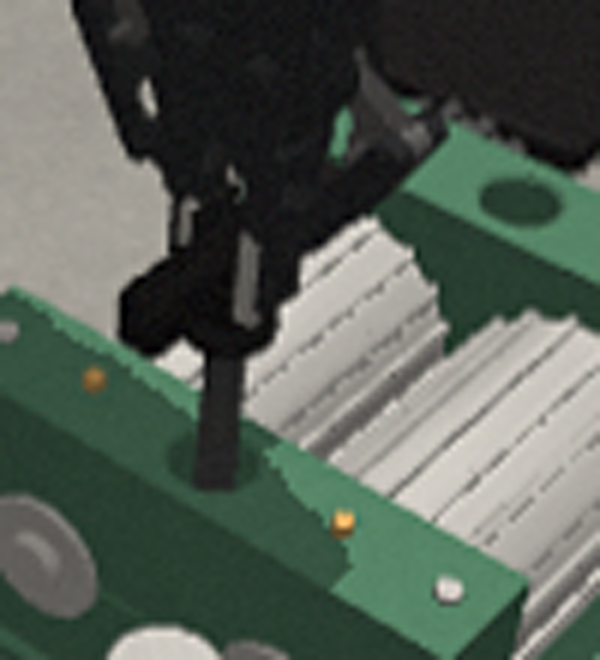

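Emit:
play_rows:
  increments: "-0.0008 0 0 0;0 0 -0.001 0;0 0 -0.001 0"

```text
clock: 17.85
position: [0.6275, 0.0119, 0.2251]
ee_rot: [-0.012, 0.702, 0.021, 0.712]
ft_force: [2.6, -1.4, -0.8]
grip_width: 0.197
```

Run:
```python
from h import *
o,M=tipto([.629,.0137,.106])
```

```text
clk 17.85 p [0.6275 0.0119 0.2251] x [ 0.0149  0.0125 -0.9998] y [-0.0461  0.9989  0.0118] z [0.9988 0.0459 0.0155] F [ 2.63 -1.41 -0.84] T [-0.084 -0.569 -0.048] g 0.197 j [-0.584  0.378  0.649  1.519 -0.246  1.309  0.138]
tip [0.6292 0.0159 0.1025] shift [-0.0035 -0.0022 -0.0002] barhead deg -87.35671062704881
```

Emit:
play_rows:
  increments: "0 -0.001 0.0006 0;0 -0.001 0 0;0 0 0 0"

```text
clock: 18.15
position: [0.6279, 0.0112, 0.225]
ee_rot: [-0.011, 0.702, 0.021, 0.712]
ft_force: [-0.9, 1.7, 1.4]
grip_width: 0.197
```

Run:
```python
from h import *
o,M=tipto([.629,.0137,.106])
```

```text
clk 18.15 p [0.6279 0.0112 0.225 ] x [ 0.0143  0.0144 -0.9998] y [-0.0462  0.9988  0.0137] z [0.9988 0.046  0.015 ] F [-0.9   1.65  1.41] T [0.352 0.255 0.041] g 0.197 j [-0.581  0.379  0.649  1.518 -0.249  1.31   0.141]
tip [0.6296 0.0155 0.1024] shift [-0.0037 -0.0017 -0.0006] barhead deg -87.35371603677311
```

Emit:
play_rows:
  increments: "0.0003 0.0015 0.0013 0;0.0003 0.0015 0.0013 0;0.0003 0.0015 0.0013 0"

```text
clock: 18.45
position: [0.6299, 0.013, 0.2248]
ee_rot: [-0.012, 0.703, 0.019, 0.71]
ft_force: [-7.2, -3.6, 7.0]
grip_width: 0.197
```

Run:
```python
from h import *
o,M=tipto([.629,.0137,.106])
```

```text
clk 18.45 p [0.6299 0.013  0.2248] x [ 0.0097  0.0109 -0.9999] y [-0.0436  0.999   0.0105] z [0.999  0.0435 0.0102] F [-7.17 -3.62  7.04] T [-0.899  2.453  0.107] g 0.197 j [-0.581  0.388  0.649  1.508 -0.25   1.317  0.136]
tip [0.6309 0.0168 0.1021] shift [-0.0039 -0.003  -0.002 ] barhead deg -87.50259390568108
```

Emit:
play_rows:
  increments: "0.0002 0.0018 0.0012 0;0.0002 0.0018 0.0012 0;0.0002 0.0018 0.0012 0;0.0002 0.0018 0.0012 0"

```text
clock: 18.85
position: [0.6309, 0.014, 0.2249]
ee_rot: [-0.012, 0.707, 0.015, 0.707]
ft_force: [-6.7, -3.4, 6.4]
grip_width: 0.193
```

Run:
```python
from h import *
o,M=tipto([.629,.0137,.106])
```

```text
clk 18.85 p [0.6309 0.014  0.2249] x [ 4.0e-04  3.5e-03 -1.0e+00] y [-0.0376  0.9993  0.0035] z [9.993e-01 3.760e-02 6.000e-04] F [-6.71 -3.44  6.41] T [-0.983  2.188  0.088] g 0.193 j [-0.583  0.399  0.65   1.495 -0.248  1.329  0.126]
tip [0.6309 0.0169 0.1022] shift [-0.0038 -0.0031 -0.002 ] barhead deg -87.84406561925503
```

Emit:
play_rows:
  increments: "0.0004 -0.0004 -0.0009 0.02;0.0008 0 -0.0005 0.03;0.0008 0 -0.0003 0.03"

```text
clock: 19.15
position: [0.6297, 0.0127, 0.2249]
ee_rot: [0.017, 0.706, -0.015, 0.707]
ft_force: [-1.6, 1.2, 7.6]
grip_width: 0.2
```

Run:
```python
from h import *
o,M=tipto([.629,.0137,.106])
```

```text
clk 19.15 p [0.6297 0.0127 0.2249] x [ 0.0017  0.0032 -1.    ] y [0.0455 0.999  0.0032] z [ 0.999  -0.0455  0.0015] F [-1.64  1.17  7.56] T [0.309 0.825 0.063] g 0.2 j [-0.594  0.398  0.666  1.501 -0.252  1.328  0.049]
tip [0.63   0.0156 0.1022] shift [-0.0038 -0.0019 -0.0009] barhead deg -92.60696231592244
```

Emit:
play_rows:
  increments: "0.0009 0 -0.0003 0.03;0.0009 0 -0.0002 0.03;0.0009 0 -0.0003 0.03;0.0009 0 -0.0002 0.03"

```text
clock: 19.55
position: [0.6299, 0.0129, 0.225]
ee_rot: [0.062, 0.703, -0.059, 0.706]
ft_force: [-4.2, -0.0, 8.0]
grip_width: 0.193
```

Run:
```python
from h import *
o,M=tipto([.629,.0137,.106])
```

```text
clk 19.55 p [0.6299 0.0129 0.225 ] x [ 0.0052  0.0044 -1.    ] y [0.1697 0.9855 0.0052] z [ 0.9855 -0.1697  0.0044] F [-4.23 -0.    8.02] T [0.206 1.238 0.076] g 0.193 j [-0.611  0.4    0.688  1.504 -0.263  1.325 -0.069]
tip [0.6309 0.0159 0.1023] shift [-0.0037 -0.0025 -0.0015] barhead deg -99.76762834602067
```

Emit:
play_rows:
  increments: "0.0009 0 -0.0008 0.04;0.0009 0 -0.0004 0.03;0.0009 0 -0.0004 0.04;0.0009 0 -0.0004 0.03;0.0009 0 -0.0002 0.04"

```text
clock: 20.05
position: [0.6292, 0.0133, 0.225]
ee_rot: [0.128, 0.693, -0.123, 0.699]
ft_force: [-3.9, 0.1, 7.5]
grip_width: 0.199
```

Run:
```python
from h import *
o,M=tipto([.629,.0137,.106])
```

```text
clk 20.05 p [0.6292 0.0133 0.225 ] x [ 0.0096  0.0053 -0.9999] y [0.3502 0.9367 0.0083] z [ 0.9366 -0.3502  0.0072] F [-3.92  0.14  7.52] T [0.171 1.223 0.064] g 0.199 j [-0.638  0.402  0.724  1.512 -0.277  1.321 -0.246]
tip [0.6312 0.0163 0.1024] shift [-0.0037 -0.0032 -0.0011] barhead deg -110.49820916012919
```

Emit:
play_rows:
  increments: "0.0008 0.0003 0.001 0.03;0.0008 0.0003 0.001 0.03;0.0008 0 0 0.03;0.0008 0 -0.0005 0.03;0.0008 0 -0.0005 0.03"

```text
clock: 20.55
position: [0.6293, 0.0136, 0.225]
ee_rot: [0.183, 0.682, -0.177, 0.686]
ft_force: [-2.9, 0.4, 8.0]
grip_width: 0.198
```

Run:
```python
from h import *
o,M=tipto([.629,.0137,.106])
```

```text
clk 20.55 p [0.6293 0.0136 0.225 ] x [ 0.0073  0.0069 -0.9999] y [0.4921 0.8705 0.0096] z [ 0.8705 -0.4921  0.0029] F [-2.93  0.41  8.01] T [-0.007  0.967  0.063] g 0.198 j [-0.656  0.412  0.752  1.51  -0.293  1.326 -0.39 ]
tip [0.6315 0.0166 0.1024] shift [-0.0037 -0.0037 -0.0007] barhead deg -119.47726952990135
```

Emit:
play_rows:
  increments: "-0.01 0 0 0;-0.015 0 0 0;-0.02 0 0 0;-0.015 0 0 0;0 -0.02 0 0;0 -0.025 0 0;0 -0.025 0 0;0 -0.012 0 0;0 0 0 0"

```text
clock: 21.45
position: [0.5856, -0.0651, 0.2891]
ee_rot: [0.182, 0.682, -0.177, 0.686]
ft_force: [0.2, 0.2, -3.6]
grip_width: 0.195
```

Run:
```python
from h import *
o,M=tipto([.629,.0137,.106])
c=save('wrist','w11');np.save('pics/w11o.npy',o,allow_pickle=True)
T=np.array(c['tool_from_camera']);print(o['position']+M@T[:3,3],proj(c,[[.629,.0137,.106]],o))
```

```text
clk 21.45 p [ 0.5856 -0.0651  0.2891] x [ 0.0074  0.0041 -1.    ] y [0.4911 0.8711 0.0073] z [ 0.8711 -0.4911  0.0044] F [ 0.17  0.2  -3.63] T [ 0.015 -0.029 -0.02 ] g 0.195 j [-0.621  0.276  0.812  1.526 -0.207  1.42  -0.312]
tip [ 0.5878 -0.0624  0.1664] shift [ 0.061   0.0861 -0.0017] barhead deg -119.41301998511588
[0.62530654 0.0039879  0.42341398] [[318.78747247  83.80812078]]
```

View pics/w11.png

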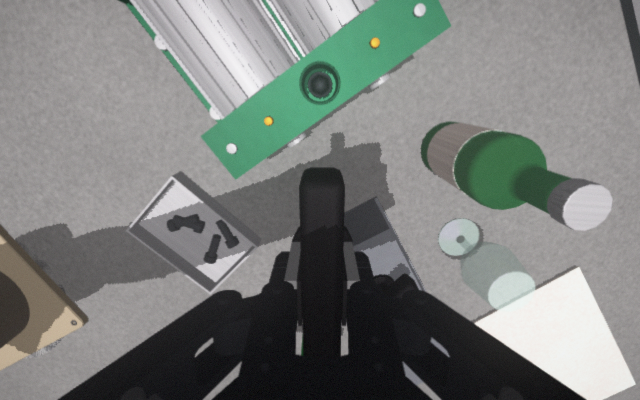

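Emit:
play_rows:
  increments: "0.02 0 0 0;0.025 0 0 0;0.025 0 0 0;0.015 0 0 0;0 0 0 0;0 0 0 0"

```text
clock: 22.1
position: [0.5893, -0.0571, 0.201]
ee_rot: [0.18, 0.682, -0.174, 0.687]
ft_force: [-0.1, 0.4, -3.5]
grip_width: 0.196
```

Run:
```python
from h import *
o,M=tipto([.629,.0137,.106])
I=[]
for _ in range(6):
    c=camera('wrist');I.append(c['img'].astype(float))
im=np.mean(I,0);np.save('pics/w12.npy',dict(im=im,o=o,c=c),allow_pickle=True)
u,v=proj(c,[[.629,.0137,.106]],o)[0].astype(int);print(u,v)
u0,v0=u-35,max(v-35,0)
g=im.mean(2)[v0:v0+70,u0:u0+70]
cv2.imwrite('pics/w12.png',cv2.resize(np.clip((g-20)*255/70,0,255).astype(np.uint8),None,fx=10,fy=10,interpolation=cv2.INTER_CUBIC));print(u0,v0)
```

```text
clk 22.10 p [ 0.5893 -0.0571  0.201 ] x [ 0.0083  0.0065 -0.9999] y [0.4835 0.8753 0.0097] z [ 0.8753 -0.4836  0.0041] F [-0.14  0.42 -3.47] T [-0.009  0.038 -0.026] g 0.196 j [-0.607  0.34   0.782  1.647 -0.258  1.252 -0.278]
tip [ 0.5915 -0.0541  0.0784] shift [-0.0269  0.0777  0.0001] barhead deg -118.91788227629849
320 93
285 58
```

View pics/w12.png

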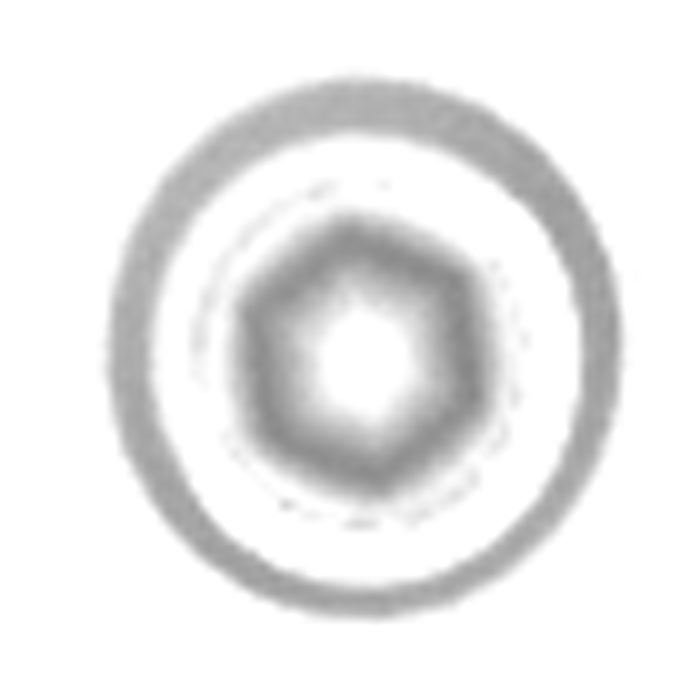

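Clear hexagon now (no shadow). Fit it, with the same method.

```bash
cat > fit.py <<'E'
from h import *
def fit(f,u0,v0,cap):
    d=np.load(f'pics/{f}.npy',allow_pickle=True).item();o=d['o'];c=d['c']
    g=np.minimum(d['im'].mean(2),cap).astype(np.float32)
    gs=lambda uv:cv2.remap(g,uv[:,0].astype(np.float32).reshape(-1,1),uv[:,1].astype(np.float32).reshape(-1,1),cv2.INTER_CUBIC)[:,0]
    def hexp(cx,cy,r,th,n=16,z=.106):
        a=th+np.arange(7)*np.pi/3;V=np.c_[cx+r*np.cos(a),cy+r*np.sin(a)]
        P=np.concatenate([V[i]+(V[i+1]-V[i])*np.linspace(0.02,.98,n)[:,None] for i in range(6)])
        return np.c_[P,np.full(len(P),z)]
    c0=onz(c,(u0+36,v0+35.),.106,o);out=[]
    for th in range(0,60,2):
      for r in np.arange(.0065,.0096,.0005):
        for dx in np.arange(-.0015,.0016,.0005):
          for dy in np.arange(-.0015,.0016,.0005):
            out.append((gs(proj(c,hexp(c0[0]+dx,c0[1]+dy,r,np.radians(th)),o)).mean(),th,r,dx,dy))
    out.sort()
    for q in out[:5]:print(np.round(q,4))
    q=out[0];print('centre',c0[:2]+q[3:5])
    best={}
    for k in out: best.setdefault(k[1],k[0])
    print({k:round(float(best[k]),1) for k in sorted(best)})
    im=cv2.cvtColor(cv2.imread(f'pics/{f}.png',0),cv2.COLOR_GRAY2BGR)
    for u,v in proj(c,hexp(c0[0]+q[3],c0[1]+q[4],q[2],np.radians(q[1]),8),o): cv2.circle(im,(int((u-u0+.5)*10),int((v-v0+.5)*10)),3,(0,0,255),-1)
    cv2.imwrite(f'pics/{f}f.png',im)
E
python3 -c "
from fit import *
fit('w12',285,58,110)"
```

```text
[ 5.98092e+01  1.00000e+01  8.00000e-03 -5.00000e-04 -5.00000e-04]
[ 5.98368e+01  1.20000e+01  8.00000e-03 -5.00000e-04 -5.00000e-04]
[ 5.9841e+01  8.0000e+00  8.0000e-03 -5.0000e-04 -5.0000e-04]
[5.9843e+01 1.0000e+01 8.0000e-03 0.0000e+00 0.0000e+00]
[ 5.98603e+01  1.00000e+01  8.00000e-03  0.00000e+00 -5.00000e-04]
centre [0.62898061 0.01299526]
{0: 60.2, 2: 60.1, 4: 60.0, 6: 59.9, 8: 59.8, 10: 59.8, 12: 59.8, 14: 59.9, 16: 60.0, 18: 60.1, 20: 60.3, 22: 60.4, 24: 60.6, 26: 60.7, 28: 60.8, 30: 60.9, 32: 61.0, 34: 61.0, 36: 61.1, 38: 61.1, 40: 61.2, 42: 61.1, 44: 61.1, 46: 61.0, 48: 60.9, 50: 60.8, 52: 60.7, 54: 60.6, 56: 60.5, 58: 60.4}
```

View pics/w12f.png

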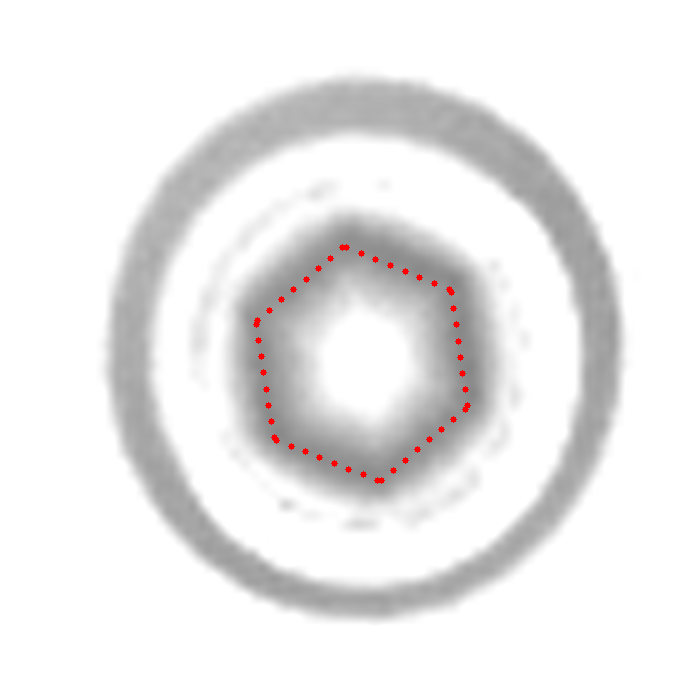

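Emit:
play_rows:
  increments: "-0.02 0 0 0;-0.025 0 0 0;-0.025 0 0 0;-0.015 0 0 -0.05;0 0.02 0 -0.05;0 0.025 0 -0.03;0 0.02 0 -0.02;0 0.008 0 0;0 0 0 0"

```text
clock: 23.3
position: [0.619, 0.0139, 0.2915]
ee_rot: [0.126, 0.693, -0.12, 0.7]
ft_force: [-0.5, -0.3, -3.9]
grip_width: 0.195
```

```bash
sed -i 's/TIP=.*/TIP=np.array([.1227,.0006,0])/' h.py
python3 - <<'E'
from h import *
o,M=tipto([.6297,.0138,.145])
E
```

```text
clk 23.30 p [0.619  0.0139 0.2915] x [ 0.0108  0.0078 -0.9999] y [0.3426 0.9394 0.011 ] z [ 0.9394 -0.3427  0.0075] F [-0.49 -0.33 -3.89] T [-0.054  0.023  0.013] g 0.195 j [-0.662  0.342  0.747  1.441 -0.24   1.439 -0.265]
tip [0.6205 0.0154 0.1688] shift [0.0239 0.0013 0.009 ] barhead deg -110.03582350246842
```

Emit:
play_rows:
  increments: "0.006 0.0005 0.005 -0.03;0.008 0.0005 0.004 -0.03;0.008 0 0 0;0.003 0 0 0;0 0 0 0"

```text
clock: 23.8
position: [0.6269, 0.0105, 0.2635]
ee_rot: [0.105, 0.697, -0.101, 0.702]
ft_force: [0.9, -0.3, -4.4]
grip_width: 0.193
```

Run:
```python
from h import *
o,M=tipto([.6297,.0138,.107])
```

```text
clk 23.80 p [0.6269 0.0105 0.2635] x [ 0.0068  0.0052 -1.    ] y [0.2886 0.9574 0.0069] z [ 0.9574 -0.2886  0.005 ] F [ 0.91 -0.28 -4.42] T [-0.04   0.051 -0.076] g 0.193 j [-0.637  0.376  0.73   1.459 -0.257  1.395 -0.191]
tip [0.6279 0.0117 0.1408] shift [0.0338 0.0023 0.0009] barhead deg -106.77309598770314
```

Emit:
play_rows:
  increments: "0.006 0.001 0.0005 0;0.008 0.001 0.0005 0;0.008 0.0005 0 0;0.006 0 0 0;0.003 0 0 0;0 0 0 0"

```text
clock: 24.4
position: [0.6286, 0.0128, 0.23]
ee_rot: [0.106, 0.697, -0.101, 0.702]
ft_force: [0.4, 1.3, -4.0]
grip_width: 0.199
```

Run:
```python
from h import *
o,M=tipto([.6297,.0138,.107])
```

```text
clk 24.40 p [0.6286 0.0128 0.23  ] x [ 0.0068  0.0053 -1.    ] y [0.2902 0.9569 0.0071] z [ 0.9569 -0.2902  0.005 ] F [ 0.39  1.3  -3.98] T [-0.025  0.03   0.048] g 0.199 j [-0.634  0.399  0.72   1.504 -0.272  1.333 -0.185]
tip [0.6296 0.014  0.1073] shift [ 0.0003 -0.0002  0.0001] barhead deg -106.8690505494937
```

Emit:
play_rows:
  increments: "0.0015 0 0 0;0.0015 0 0 0;0.001 0 0 0;0.0008 0 -0.0002 0.02"

```text
clock: 24.8
position: [0.6288, 0.0128, 0.2256]
ee_rot: [0.113, 0.696, -0.109, 0.701]
ft_force: [-0.5, 0.4, -2.6]
grip_width: 0.203
```

Run:
```python
from h import *
o,M=tipto([.6297,.0138,.107])
```

```text
clk 24.80 p [0.6288 0.0128 0.2256] x [ 0.008   0.0055 -1.    ] y [0.3099 0.9507 0.0077] z [ 0.9507 -0.3099  0.0059] F [-0.53  0.41 -2.61] T [-0.052  0.088 -0.035] g 0.203 j [-0.636  0.402  0.723  1.511 -0.276  1.324 -0.202]
tip [0.63   0.014  0.1029] shift [-0.0041 -0.0003 -0.0002] barhead deg -108.05313839713305
```

Emit:
play_rows:
  increments: "0.0012 0 -0.001 0.01;0.0012 0 -0.0012 0.015;0.0012 0 -0.0012 0.015"

```text
clock: 25.1
position: [0.6277, 0.0132, 0.2251]
ee_rot: [0.129, 0.691, -0.124, 0.701]
ft_force: [0.1, -0.8, 4.5]
grip_width: 0.195
```

Run:
```python
from h import *
o,M=tipto([.6297,.0138,.107])
```

```text
clk 25.10 p [0.6277 0.0132 0.2251] x [ 0.0149  0.0055 -0.9999] y [0.352  0.936  0.0104] z [ 0.9359 -0.3521  0.012 ] F [ 0.15 -0.77  4.5 ] T [-0.254 -0.083  0.049] g 0.195 j [-0.648  0.396  0.732  1.521 -0.276  1.313 -0.247]
tip [0.6297 0.0144 0.1024] shift [-0.0046 -0.0005  0.0002] barhead deg -110.60852872807529
```

Emit:
play_rows:
  increments: "0 0 0.0012 0.06;0 0 0.0012 0.06;0.0003 0 0.0014 0.06;0.0003 0 0.0014 0.06;0.0003 0 0.0012 0.06;0.0003 0 0 0.06"

```text
clock: 25.7
position: [0.6292, 0.0134, 0.2252]
ee_rot: [0.259, 0.659, -0.249, 0.66]
ft_force: [-3.0, 0.0, 2.3]
grip_width: 0.193
```

Run:
```python
from h import *
o,M=tipto([.6297,.0138,.107])
```

```text
clk 25.70 p [0.6292 0.0134 0.2252] x [ 0.0061  0.0124 -0.9999] y [0.6711 0.7413 0.0133] z [ 0.7414 -0.6711 -0.0038] F [-3.03  0.03  2.28] T [-0.019  0.889  0.033] g 0.193 j [-0.685  0.425  0.801  1.511 -0.322  1.333 -0.589]
tip [0.6304 0.0153 0.1025] shift [-0.0045 -0.0015  0.0005] barhead deg -132.15558135016374
```

Emit:
play_rows:
  increments: "0.0012 -0.0008 -0.0009 0.04;0.0012 -0.0007 -0.0007 0.03;0.0012 -0.0007 -0.0007 0.03"

```text
clock: 26.0
position: [0.6274, 0.0135, 0.2248]
ee_rot: [0.295, 0.643, -0.283, 0.647]
ft_force: [0.6, -0.1, 5.7]
grip_width: 0.196
```

Run:
```python
from h import *
o,M=tipto([.6297,.0138,.107])
```

```text
clk 26.00 p [0.6274 0.0135 0.2248] x [ 0.0113  0.0136 -0.9998] y [0.7467 0.6649 0.0175] z [ 0.665  -0.7468 -0.0026] F [ 0.64 -0.13  5.68] T [-0.147 -0.004  0.067] g 0.196 j [-0.704  0.422  0.823  1.522 -0.33   1.326 -0.691]
tip [0.6292 0.0156 0.1021] shift [-0.0049 -0.0007  0.0016] barhead deg -138.31638959543972
```

Emit:
play_rows:
  increments: "0.0014 -0.0005 -0.0005 0.015;0.0014 -0.0005 -0.0005 0.015;0.0014 -0.0005 -0.0005 0.015"

```text
clock: 26.3
position: [0.6266, 0.0132, 0.2241]
ee_rot: [0.313, 0.634, -0.298, 0.641]
ft_force: [-1.0, -1.0, -4.5]
grip_width: 0.197
```

Run:
```python
from h import *
o,M=tipto([.6297,.0138,.107])
```

```text
clk 26.30 p [0.6266 0.0132 0.2241] x [ 0.0169  0.0145 -0.9998] y [0.779  0.6266 0.0223] z [ 6.268e-01 -7.792e-01 -6.000e-04] F [-1.05 -0.97 -4.48] T [-0.466  0.415  0.072] g 0.197 j [-0.715  0.419  0.834  1.531 -0.333  1.317 -0.737]
tip [0.6292 0.0154 0.1014] shift [-0.0056 -0.0005  0.0016] barhead deg -141.18780243688627
```

Emit:
play_rows:
  increments: "0.0015 0 0 0;0.0015 0 0 0;0.0015 0 0 0"

```text
clock: 26.6
position: [0.6258, 0.0126, 0.2186]
ee_rot: [0.313, 0.635, -0.299, 0.64]
ft_force: [0.5, -0.9, -2.7]
grip_width: 0.196
```

Run:
```python
from h import *
o,M=tipto([.6297,.0138,.107])
```

```text
clk 26.60 p [0.6258 0.0126 0.2186] x [ 0.0153  0.0136 -0.9998] y [0.78   0.6255 0.0204] z [ 0.6256 -0.7801 -0.001 ] F [ 0.52 -0.94 -2.74] T [-0.397 -0.023 -0.013] g 0.196 j [-0.714  0.422  0.833  1.539 -0.335  1.309 -0.736]
tip [0.6282 0.0147 0.096 ] shift [-0.011   0.0009  0.0016] barhead deg -141.27439683167364
```

Emit:
play_rows:
  increments: "0.0008 0.0005 0.0003 0;0.0006 0.0005 0.0003 0"

```text
clock: 26.8
position: [0.6271, 0.0128, 0.2184]
ee_rot: [0.313, 0.635, -0.299, 0.64]
ft_force: [-6.3, -0.8, 8.1]
grip_width: 0.197
```

Run:
```python
from h import *
o,M=tipto([.6297,.0138,.107])
```

```text
clk 26.80 p [0.6271 0.0128 0.2184] x [ 0.0154  0.0143 -0.9998] y [0.7798 0.6256 0.0209] z [ 0.6258 -0.78   -0.0015] F [-6.28 -0.77  8.09] T [-0.296  1.81   0.041] g 0.197 j [-0.711  0.425  0.832  1.536 -0.337  1.309 -0.735]
tip [0.6294 0.0149 0.0957] shift [-0.0113 -0.0002  0.001 ] barhead deg -141.26125286175102
```

Emit:
play_rows:
  increments: "0 0 0 0.04;0 0 0 0.04;0 0 0 0.04"

```text
clock: 27.1
position: [0.6264, 0.0127, 0.2185]
ee_rot: [0.351, 0.616, -0.338, 0.619]
ft_force: [-0.9, -0.6, -0.0]
grip_width: 0.197
```

Run:
```python
from h import *
o,M=tipto([.6297,.0138,.107])
```

```text
clk 27.10 p [0.6264 0.0127 0.2185] x [ 0.0134  0.0144 -0.9998] y [0.8504 0.5258 0.019 ] z [ 0.526  -0.8505 -0.0052] F [-0.87 -0.59 -0.03] T [-0.4    0.338  0.342] g 0.197 j [-0.727  0.433  0.857  1.537 -0.35   1.314 -0.847]
tip [0.6286 0.0147 0.0958] shift [-0.0112  0.0007  0.0013] barhead deg -148.27258517627115
```

Emit:
play_rows:
  increments: "0 0 0 0.04;0 0 0 0.04;0 0 0 0.04;0 0 0 0.04"

```text
clock: 27.5
position: [0.6265, 0.0129, 0.2185]
ee_rot: [0.401, 0.586, -0.387, 0.588]
ft_force: [-1.0, -1.4, -0.5]
grip_width: 0.196
```

Run:
```python
from h import *
o,M=tipto([.6297,.0138,.107])
```

```text
clk 27.50 p [0.6265 0.0129 0.2185] x [ 0.013   0.0141 -0.9998] y [0.925  0.3795 0.0174] z [ 0.3796 -0.9251 -0.0081] F [-0.98 -1.35 -0.49] T [-0.434  0.356  0.206] g 0.196 j [-0.748  0.444  0.89   1.537 -0.368  1.318 -0.999]
tip [0.6287 0.0149 0.0958] shift [-0.0112  0.0007  0.0013] barhead deg -157.6956437354234
```

Emit:
play_rows:
  increments: "0 0 0 0.04;0 0 0 0.04;0 0 0 0.04;0 0 0 0.04"

```text
clock: 27.9
position: [0.6266, 0.0132, 0.2185]
ee_rot: [0.447, 0.552, -0.434, 0.553]
ft_force: [-2.0, -1.1, 0.9]
grip_width: 0.199
```

Run:
```python
from h import *
o,M=tipto([.6297,.0138,.107])
```

```text
clk 27.90 p [0.6266 0.0132 0.2185] x [ 0.0125  0.0136 -0.9998] y [0.9747 0.223  0.0152] z [ 0.2231 -0.9747 -0.0105] F [-1.95 -1.14  0.89] T [-0.459  0.378  0.271] g 0.199 j [-0.77   0.457  0.924  1.537 -0.387  1.323 -1.149]
tip [0.6287 0.015  0.0958] shift [-0.0112  0.0008  0.0013] barhead deg -167.1146269477623
```

Emit:
play_rows:
  increments: "0 0 0 0.03;0 0 0 0.03;0 0 0 0.03"

```text
clock: 28.2
position: [0.6267, 0.0133, 0.2185]
ee_rot: [0.473, 0.531, -0.46, 0.532]
ft_force: [-1.6, -1.2, 0.1]
grip_width: 0.196
```

Run:
```python
from h import *
o,M=tipto([.6297,.0138,.107])
```

```text
clk 28.20 p [0.6267 0.0133 0.2185] x [ 0.0123  0.0134 -0.9998] y [0.9914 0.1301 0.014 ] z [ 0.1303 -0.9914 -0.0117] F [-1.56 -1.21  0.15] T [-0.463  0.355  0.251] g 0.196 j [-0.782  0.465  0.944  1.537 -0.399  1.326 -1.235]
tip [0.6288 0.0151 0.0958] shift [-0.0112  0.0009  0.0012] barhead deg -172.522939111865
```

Emit:
play_rows:
  increments: "0 0 0 0.025;0 0 0 0.025;0 0 0 0.025"

```text
clock: 28.5
position: [0.6267, 0.0134, 0.2185]
ee_rot: [0.494, 0.512, -0.481, 0.512]
ft_force: [-0.0, -0.6, 0.2]
grip_width: 0.197
```

Run:
```python
from h import *
o,M=tipto([.6297,.0138,.107])
```

```text
clk 28.50 p [0.6267 0.0134 0.2185] x [ 0.0123  0.0134 -0.9998] y [0.9987 0.0495 0.013 ] z [ 0.0496 -0.9987 -0.0127] F [-0.03 -0.62  0.2 ] T [-0.404  0.375  0.238] g 0.197 j [-0.792  0.472  0.961  1.538 -0.409  1.329 -1.308]
tip [0.6288 0.015  0.0958] shift [-0.0112  0.0009  0.0011] barhead deg -177.16467805110997
```

Emit:
play_rows:
  increments: "0 0 0 0.025;0 0 0 0.025;0 0 0 0.025"

```text
clock: 28.8
position: [0.6267, 0.0134, 0.2185]
ee_rot: [0.514, 0.492, -0.501, 0.492]
ft_force: [-1.5, -1.2, 1.0]
grip_width: 0.195
```

Run:
```python
from h import *
o,M=tipto([.6297,.0138,.107])
```

```text
clk 28.80 p [0.6267 0.0134 0.2185] x [ 0.0124  0.0134 -0.9998] y [ 0.9994 -0.0319  0.0119] z [-0.0318 -0.9994 -0.0138] F [-1.49 -1.18  0.96] T [-0.395  0.319  0.262] g 0.195 j [-0.802  0.479  0.979  1.538 -0.42   1.332 -1.382]
tip [0.6289 0.0151 0.0958] shift [-0.0112  0.001   0.0011] barhead deg -181.82978806293767
```

Emit:
play_rows:
  increments: "0 0 0 0.025;0 0 0 0.025;0 0 0 0.025"

```text
clock: 29.1
position: [0.6268, 0.0135, 0.2185]
ee_rot: [0.534, 0.471, -0.521, 0.47]
ft_force: [-0.2, -1.2, 0.4]
grip_width: 0.196
```

Run:
```python
from h import *
o,M=tipto([.6297,.0138,.107])
```

```text
clk 29.10 p [0.6268 0.0135 0.2185] x [ 0.0125  0.0135 -0.9998] y [ 0.9935 -0.1134  0.0109] z [-0.1132 -0.9935 -0.0148] F [-0.18 -1.19  0.44] T [-0.375  0.304  0.211] g 0.196 j [-0.813  0.486  0.996  1.538 -0.431  1.334 -1.456]
tip [0.6289 0.0151 0.0959] shift [-0.0111  0.001   0.0011] barhead deg -186.50997326924713
```

Emit:
play_rows:
  increments: "0 0 0 0.025;0 0 0 0.025;0 0 0 0.02"

```text
clock: 29.4
position: [0.6268, 0.0136, 0.2185]
ee_rot: [0.552, 0.451, -0.539, 0.449]
ft_force: [-0.7, -0.5, 0.2]
grip_width: 0.193
```

Run:
```python
from h import *
o,M=tipto([.6297,.0138,.107])
```

```text
clk 29.40 p [0.6268 0.0136 0.2185] x [ 0.0125  0.0136 -0.9998] y [ 0.9819 -0.189   0.0097] z [-0.1889 -0.9819 -0.0157] F [-0.74 -0.46  0.19] T [-0.387  0.332  0.334] g 0.193 j [-0.822  0.494  1.013  1.539 -0.442  1.337 -1.525]
tip [0.6289 0.0152 0.0958] shift [-0.0112  0.0011  0.001 ] barhead deg -190.89662782117406
```

Emit:
play_rows:
  increments: "0 0 0 0.02;0 0 0 0.02"

```text
clock: 29.6
position: [0.6269, 0.0137, 0.2185]
ee_rot: [0.561, 0.439, -0.548, 0.438]
ft_force: [-1.7, -1.5, -0.1]
grip_width: 0.198
```

Run:
```python
from h import *
o,M=tipto([.6297,.0138,.107])
```

```text
clk 29.60 p [0.6269 0.0137 0.2185] x [ 0.0126  0.0134 -0.9998] y [ 0.973  -0.2308  0.0092] z [-0.2306 -0.9729 -0.0159] F [-1.7  -1.48 -0.05] T [-0.473  0.279  0.865] g 0.198 j [-0.827  0.498  1.022  1.539 -0.448  1.339 -1.563]
tip [0.629  0.0152 0.0958] shift [-0.0112  0.0011  0.0011] barhead deg -193.3421586068209
```

Emit:
play_rows:
  increments: "0 0 0 0;0 0 0 -0.02"

```text
clock: 29.8
position: [0.6269, 0.0138, 0.2184]
ee_rot: [0.556, 0.445, -0.544, 0.443]
ft_force: [-0.6, -1.4, 0.6]
grip_width: 0.195
```

Run:
```python
from h import *
o,M=tipto([.6297,.0138,.107])
```

```text
clk 29.80 p [0.6269 0.0138 0.2184] x [ 0.0124  0.0129 -0.9998] y [ 0.9774 -0.211   0.0094] z [-0.2109 -0.9774 -0.0153] F [-0.59 -1.37  0.63] T [-0.445  0.339  0.367] g 0.195 j [-0.825  0.496  1.018  1.539 -0.444  1.338 -1.545]
tip [0.629  0.0152 0.0958] shift [-0.0112  0.0011  0.0011] barhead deg -192.18405494499916
```

Emit:
play_rows:
  increments: "0 0 0 -0.015;-0.002 0 0 0;-0.004 0 0 0;-0.006 0 0 0"

```text
clock: 30.2
position: [0.6252, 0.0141, 0.2249]
ee_rot: [0.551, 0.45, -0.542, 0.447]
ft_force: [5.4, -1.5, -8.5]
grip_width: 0.197
```

Run:
```python
from h import *
o,M=tipto([.6297,.0138,.107])
```

```text
clk 30.20 p [0.6252 0.0141 0.2249] x [ 0.0073  0.0114 -0.9999] y [ 0.9809 -0.1944  0.0049] z [-0.1943 -0.9809 -0.0125] F [ 5.41 -1.52 -8.46] T [-0.567 -1.723  0.02 ] g 0.197 j [-0.826  0.49   1.017  1.53  -0.435  1.354 -1.535]
tip [0.6267 0.0153 0.1023] shift [-0.0047  0.0033  0.0009] barhead deg -191.20766358826214
```

Emit:
play_rows:
  increments: "-0.004 0.002 0 0;-0.008 0.001 0 0;-0.01 0 0 0;-0.012 0 0 0;-0.012 0 0 0;0 0 0 0"

```text
clock: 30.8
position: [0.6287, 0.0133, 0.277]
ee_rot: [0.552, 0.45, -0.541, 0.447]
ft_force: [0.3, 0.2, -3.4]
grip_width: 0.194
```

Run:
```python
from h import *
o,M=tipto([.6297,.0138,.16])
```

```text
clk 30.80 p [0.6287 0.0133 0.277 ] x [ 0.0098  0.0134 -0.9999] y [ 0.9807 -0.1954  0.007 ] z [-0.1953 -0.9806 -0.0151] F [ 0.3  0.2 -3.4] T [-0.015 -0.023 -0.066] g 0.194 j [-0.823  0.466  1.038  1.445 -0.415  1.45  -1.553]
tip [0.6305 0.0148 0.1544] shift [-0.0057 -0.0005  0.001 ] barhead deg -191.26686215864524
```

Emit:
play_rows:
  increments: "-0.008 -0.01 0 0;-0.008 -0.015 0.01 0;0 -0.01 0.02 0;0 -0.005 0.03 0;0 0 0.03 0;0 0.005 0.03 0;0 0.005 0.03 0;0 0.005 0.03 0"

```text
clock: 31.6
position: [0.568, -0.1577, 0.2911]
ee_rot: [0.551, 0.454, -0.537, 0.449]
ft_force: [1.0, -0.6, -3.7]
grip_width: 0.2
```

Run:
```python
from h import *
o,M=tipto([.58,-.317,.16])
```

```text
clk 31.60 p [ 0.568  -0.1577  0.2911] x [ 0.0115  0.0183 -0.9998] y [ 0.9828 -0.1846  0.008 ] z [-0.1844 -0.9826 -0.0201] F [ 1.02 -0.56 -3.67] T [-0.057 -0.006  0.095] g 0.2 j [-0.646  0.365  1.108  1.529 -0.349  1.449 -1.279]
tip [ 0.57   -0.1556  0.1684] shift [0.0056 0.0396 0.157 ] barhead deg -190.63831448912302
```

Emit:
play_rows:
  increments: "0 0 0 -0.12;0 0 0 -0.14;0 0 0 -0.14;0 0 0 -0.14;0 0 0 -0.14;0 0 0 -0.14;0 0 0 -0.14;0 0 0 -0.14;0 0 0 -0.14;0 0 0 -0.14"

```text
clock: 32.6
position: [0.5643, -0.1662, 0.2915]
ee_rot: [0.125, 0.694, -0.112, 0.7]
ft_force: [1.0, 0.2, -3.4]
grip_width: 0.196
```

Run:
```python
from h import *
o,M=tipto([.58,-.317,.16])
```

```text
clk 32.60 p [ 0.5643 -0.1662  0.2915] x [ 0.0113  0.017  -0.9998] y [0.33   0.9438 0.0198] z [ 0.9439 -0.3302  0.005 ] F [ 1.01  0.19 -3.45] T [-0.034  0.025  0.029] g 0.196 j [-0.456  0.278  0.836  1.524 -0.227  1.428  0.057]
tip [ 0.5659 -0.1636  0.1688] shift [ 0.0063 -0.1403  0.0639] barhead deg -109.27410176588141
```

Emit:
play_rows:
  increments: "0 0 0 -0.14;0 0 0 -0.14;0 0 0 -0.14;0 0 0 -0.14;0 0 0 -0.14;0 0 0 -0.14;0 0 0 -0.14;0 0 0 -0.14;0 0 0 -0.14;0 0 0 -0.14;0 0 0 -0.1;0 0 0 0"

```text
clock: 33.8
position: [0.562, -0.1682, 0.2912]
ee_rot: [-0.404, 0.572, 0.41, 0.585]
ft_force: [-0.0, 0.1, -3.6]
grip_width: 0.198
```

Run:
```python
from h import *
o,M=tipto([.58,-.317,.16])
```

```text
clk 33.80 p [ 0.562  -0.1682  0.2912] x [ 0.0098  0.018  -0.9998] y [-0.9413  0.3376 -0.0032] z [0.3375 0.9411 0.0203] F [-0.03  0.14 -3.56] T [-0.079  0.067  0.069] g 0.198 j [-0.282  0.24   0.613  1.52  -0.159  1.422  1.567]
tip [ 0.5627 -0.1658  0.1685] shift [ 0.006  -0.0673 -0.1366] barhead deg -19.730987577971092
```

Emit:
play_rows:
  increments: "-0.004 -0.01 -0.015 0;-0.003 -0.01 -0.02 0;0 -0.01 -0.02 0;0 -0.01 -0.02 0;0 -0.01 -0.02 0;0 -0.008 -0.02 0;0 -0.005 -0.012 0;0 0 0 0;0 0 0 0"

```text
clock: 34.7
position: [0.5778, -0.3124, 0.2948]
ee_rot: [-0.396, 0.577, 0.404, 0.589]
ft_force: [-0.1, 0.7, -3.6]
grip_width: 0.198
```

Run:
```python
from h import *
o,M=tipto([.5797,-.3168,.12])
s=save('scene','s13');crop(s['img'],'s13c',180,120,320,330,4)
t=save('top','t13');crop(t['img'],'t13c',340,100,480,220,5)
```

```text
clk 34.70 p [ 0.5778 -0.3124  0.2948] x [ 0.008   0.0193 -0.9998] y [-9.327e-01  3.606e-01 -5.000e-04] z [0.3605 0.9325 0.0209] F [-0.12  0.69 -3.64] T [-0.008 -0.015 -0.01 ] g 0.198 j [-0.024  0.436  0.665  1.307 -0.285  1.491  1.821]
tip [ 0.5782 -0.3099  0.1721] shift [ 0.052  -0.0039 -0.007 ] barhead deg -21.1388427294128
```

View pics/s13c.png

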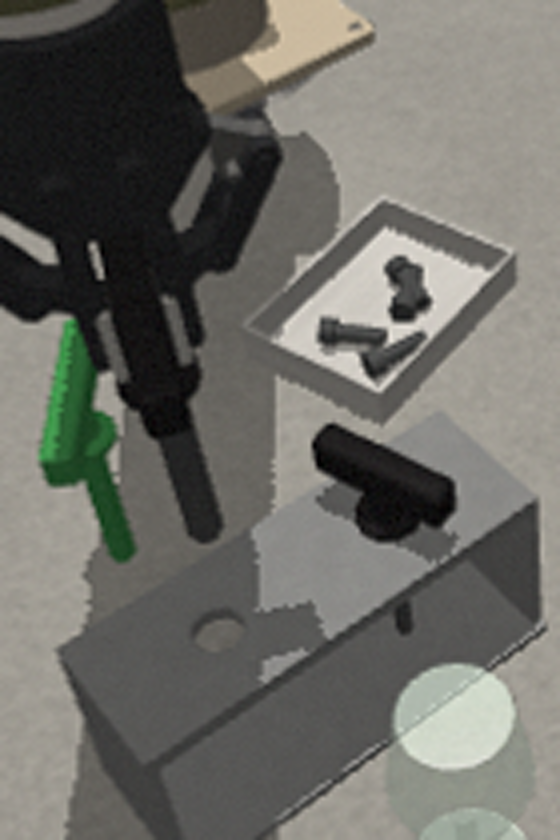

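Run:
```python
from h import *
s=load('s13')
print(onz(s,(180+205/4,120+534/4),.172),onz(s,(180+219/4,120+631/4),.11))
```

```text
[ 0.57887258 -0.3092328   0.172     ] [ 0.583943   -0.31675976  0.11      ]
```

Emit:
play_rows:
  increments: "0.01 -0.003 -0.003 0;0.015 -0.002 -0.003 0;0.015 0 0 0;0 0 0 0;0 0 0 0"

```text
clock: 35.3
position: [0.5819, -0.3158, 0.2504]
ee_rot: [-0.397, 0.576, 0.406, 0.589]
ft_force: [0.7, 0.4, -4.3]
grip_width: 0.198
```

Run:
```python
from h import *
o,M=tipto([.5805,-.3168,.115])
s=save('scene','s14');crop(s['img'],'s14c',180,160,300,320,5)
```

```text
clk 35.30 p [ 0.5819 -0.3158  0.2504] x [ 0.0077  0.0215 -0.9997] y [-9.345e-01  3.560e-01  4.000e-04] z [0.3559 0.9342 0.0229] F [ 0.74  0.42 -4.29] T [-0.111  0.014 -0.018] g 0.198 j [-0.016  0.465  0.653  1.362 -0.302  1.413  1.841]
tip [ 0.5822 -0.3129  0.1277] shift [ 0.0126  0.0002 -0.0046] barhead deg -20.85401747008737
```

View pics/s14c.png

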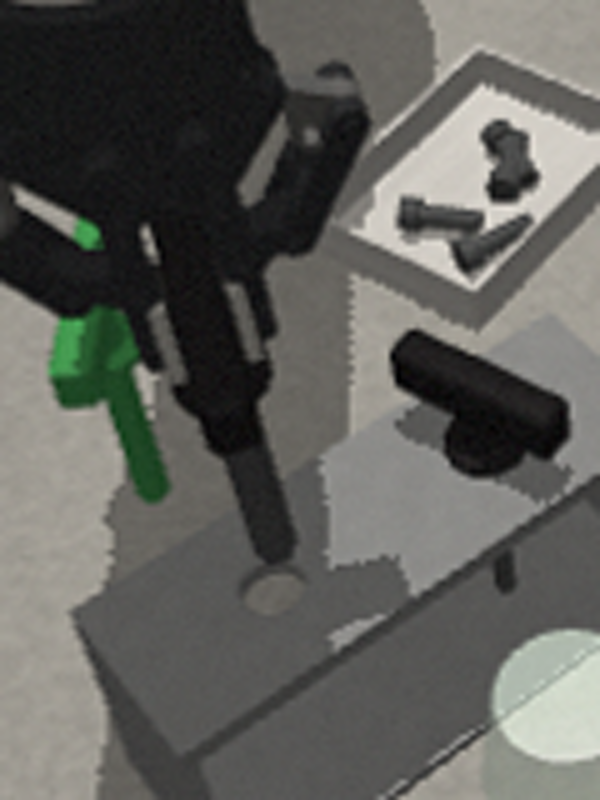

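Run:
```python
from h import *
s=load('s14')
print(onz(s,(180+276/5,160+556/5),.1277),onz(s,(180+273/5,160+590/5),.11))
```

```text
[ 0.5844798  -0.31282893  0.1277    ] [ 0.58422461 -0.31727161  0.11      ]
```

Emit:
play_rows:
  increments: "0 -0.0006 -0.0025 0;0.005 -0.0006 -0.002 0;0.005 0 0 0;0 0 0 0"

```text
clock: 35.75
position: [0.5819, -0.3208, 0.2407]
ee_rot: [-0.397, 0.575, 0.405, 0.589]
ft_force: [0.0, 0.6, -3.6]
grip_width: 0.195
```

Run:
```python
from h import *
o,M=tipto([.581,-.3168,.11])
s=save('scene','s15');crop(s['img'],'s15c',200,200,280,300,7)
```

```text
clk 35.75 p [ 0.5819 -0.3208  0.2407] x [ 0.0095  0.0209 -0.9997] y [-0.9346  0.3558 -0.0014] z [0.3557 0.9343 0.0229] F [ 0.03  0.63 -3.62] T [-0.06   0.024 -0.053] g 0.195 j [-0.007  0.475  0.651  1.371 -0.308  1.395  1.852]
tip [ 0.5825 -0.318   0.118 ] shift [0.008  0.0018 0.0004] barhead deg -20.84093502967363
```

View pics/s15c.png

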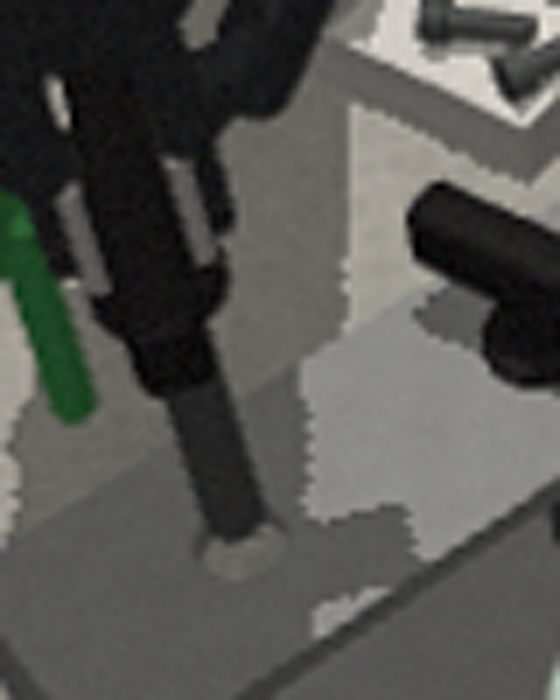

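Emit:
play_rows:
  increments: "0.006 0.0006 0 0;0.008 0.0004 0 0;0.008 0 0 0"

```text
clock: 36.1
position: [0.5816, -0.3204, 0.2189]
ee_rot: [-0.398, 0.575, 0.405, 0.59]
ft_force: [-0.1, 0.2, -3.8]
grip_width: 0.198
```

Run:
```python
from h import *
o,M=tipto([.581,-.3168,.11])
```

```text
clk 36.10 p [ 0.5816 -0.3204  0.2189] x [ 0.0118  0.0198 -0.9997] y [-0.9346  0.3558 -0.004 ] z [0.3556 0.9344 0.0227] F [-0.1   0.23 -3.76] T [-0.02   0.006 -0.011] g 0.198 j [-0.008  0.483  0.645  1.406 -0.314  1.351  1.858]
tip [ 0.5825 -0.3178  0.0962] shift [-0.0138  0.0017  0.0007] barhead deg -20.842693653695846
```

Emit:
play_rows:
  increments: "0.01 0 0 0;0.012 0 0 0;0.012 0 0 0"

```text
clock: 36.4
position: [0.5819, -0.3194, 0.1818]
ee_rot: [-0.398, 0.575, 0.405, 0.59]
ft_force: [0.8, -1.0, -4.2]
grip_width: 0.195
```

Run:
```python
from h import *
o,M=tipto([.581,-.3168,.11])
```

```text
clk 36.40 p [ 0.5819 -0.3194  0.1818] x [ 0.0116  0.02   -0.9997] y [-0.9346  0.3557 -0.0038] z [0.3555 0.9344 0.0228] F [ 0.76 -1.01 -4.24] T [-0.068  0.021 -0.032] g 0.195 j [-0.005  0.507  0.634  1.453 -0.329  1.284  1.869]
tip [ 0.5828 -0.3168  0.0591] shift [-0.0509  0.0015  0.0005] barhead deg -20.8361518960038
```

Emit:
play_rows:
  increments: "0.012 0.0003 0 0;0.012 0.0003 0 0;0.01 0 0 0;0.005 0 0 0;0 0 0 0"

```text
clock: 36.9
position: [0.5806, -0.3173, 0.1359]
ee_rot: [-0.397, 0.576, 0.406, 0.589]
ft_force: [-0.4, -0.8, -3.6]
grip_width: 0.199
```

Run:
```python
from h import *
o,M=tipto([.581,-.3168,.11])
```

```text
clk 36.90 p [ 0.5806 -0.3173  0.1359] x [ 0.0074  0.0216 -0.9997] y [-9.347e-01  3.555e-01  8.000e-04] z [0.3554 0.9344 0.0229] F [-0.45 -0.79 -3.56] T [-0.056  0.005  0.003] g 0.199 j [ 1.000e-03  5.440e-01  6.170e-01  1.504e+00 -3.500e-01  1.206e+00
  1.885e+00]
tip [ 0.581  -0.3145  0.0132] shift [-0.0968 -0.0008  0.    ] barhead deg -20.82225309444331
```

Nearly seated; lower until the collar takes the weight.

Emit:
play_rows:
  increments: "0.0015 0 0 0;0.0015 0 0 0"

```text
clock: 37.1
position: [0.5811, -0.3176, 0.1336]
ee_rot: [-0.397, 0.575, 0.406, 0.589]
ft_force: [-0.3, -0.1, -2.4]
grip_width: 0.202
```

Run:
```python
from h import *
o,M=tipto([.581,-.3168,.11])
```

```text
clk 37.10 p [ 0.5811 -0.3176  0.1336] x [ 0.0087  0.021  -0.9997] y [-9.347e-01  3.555e-01 -6.000e-04] z [0.3554 0.9344 0.0227] F [-0.26 -0.08 -2.44] T [ 0.003 -0.007  0.036] g 0.202 j [ 0.002  0.546  0.616  1.506 -0.352  1.201  1.886]
tip [ 0.5816 -0.3148  0.0109] shift [-0.0991 -0.0002  0.0002] barhead deg -20.826333486797694
```

Emit:
play_rows:
  increments: "0 0 0 0;0 0 0 0;0 0 0 0;0 0 0 0;0 0 0 0;0 0 0 0"
  hand: -1

```text
clock: 37.7
position: [0.5829, -0.3189, 0.1371]
ee_rot: [-0.399, 0.574, 0.404, 0.59]
ft_force: [0.4, -0.7, 0.7]
grip_width: 0.997
```

Run:
```python
from h import *
st();save('wrist','w16')
```

```text
clk 37.70 p [ 0.5829 -0.3189  0.1371] x [ 0.0145  0.0186 -0.9997] y [-0.9346  0.3556 -0.0069] z [0.3554 0.9345 0.0226] F [ 0.43 -0.66  0.73] T [-0.021  0.023  0.035] g 0.997 j [ 0.002  0.543  0.617  1.502 -0.352  1.201  1.886]
```

View pics/w16.png

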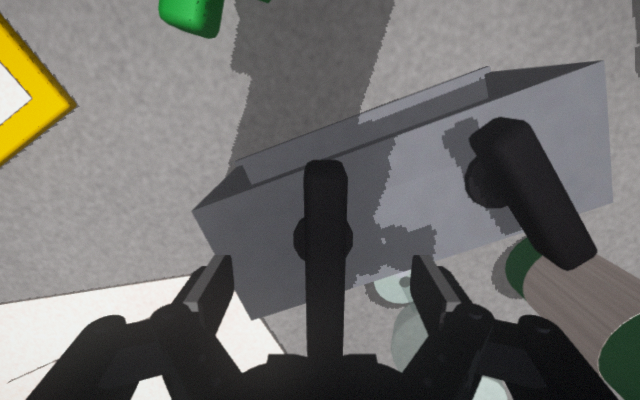

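Released and hanging. Retreat straight up, then back toward the robot.

Emit:
play_rows:
  increments: "-0.015 0 0 0;-0.025 0 0 0;-0.03 0 0 0;-0.03 0 0 0;-0.03 0 0 0;0 0.03 0 0;0 0.03 0 0;0 0.03 0 0;0 0.03 0 0;0 0 0 0;0 0 0 0"

```text
clock: 38.85
position: [0.4647, -0.2796, 0.2824]
ee_rot: [-0.401, 0.573, 0.401, 0.592]
ft_force: [0.3, 0.6, 0.1]
grip_width: 1.0
```

Run:
```python
from h import *
st();s=save('scene','s17');t=save('top','t17')
crop(s['img'],'s17c',170,190,400,350,3)
crop(t['img'],'t17c',165,80,460,220,2)
```

```text
clk 38.85 p [ 0.4647 -0.2796  0.2824] x [ 0.0227  0.0158 -0.9996] y [-0.9337  0.3577 -0.0155] z [0.3573 0.9337 0.0229] F [0.31 0.55 0.15] T [-0.001 -0.044 -0.047] g 1.0 j [-0.155  0.123  0.693  1.657 -0.106  1.38   1.759]
```

View pics/s17c.png

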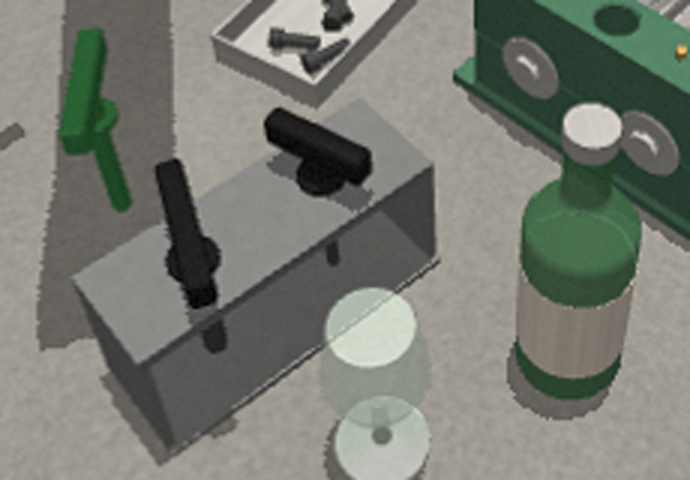

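View pics/t17.png

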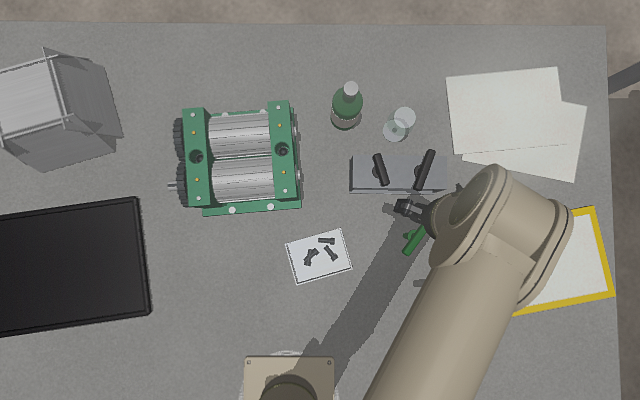

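```bash
python3 -c "
from workcell import workorder
print(workorder.hand_in())"
```

```text
the job is handed in; nothing more can be done
None
```

The loose screw at the plain end is tight, and the 14 mm key hangs upright in its own rack hole (the -y one). I handed the job in at about 39 s.

- **Key:** I took the longer-barred black key and left the thinner one alone.
- **Finding the socket:** The first sweeps passed matching angles without the key dropping in, because pressing pushed the key sideways against the socket. I lifted it out and looked down the hole; the screw had not been dragged round. I then cancelled the sideways push, and the key dropped in fully with its tip 96 mm above the bench. Every downward force I read was about 13 N or less.
- **Tightening:** It took about 0.9 rad clockwise at 0.2–0.35 N m. The torque then jumped to about 0.87 N m, which I took as the stop. I eased off the load and drew the key out.
- **Last checks:** In the final scene and top pictures the key hangs by its collar, the other key, bottle, glass and tray look unmoved, and the gripper is clear.

The tool drifted out of vertical by up to about 1.5 degrees during the moves. The scene camera also read about 3 mm different from the other views in x at the rack, so I set the final placing by comparing key and hole in the same picture. I did not look down at the screw again after tightening, so that result rests on the torque reading.

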